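# Change the batch in the vacuum drying pot

### The job

Change over the batch in the vacuum drying pot: take off its clear lid and lay it aside (the cork mat is there for it), pack the dry sherds from the pot into the white finds box and close the box's hinged lid, then lay every washed sherd from the plywood drying board flat on the shelf in the pot, side by side and none on top of another; set the sherds down in box and pot, do not drop them in. Set the clear lid back on the rim, level and so well centred that its gasket covers the rim all round, let go of it, and give the hand pump three full strokes, each time squeezing the lever right home against its grip and letting it spring fully back. Leave everything else on the table where it is.

Things in the scene. Friction and masses are not known exactly. Their poses are not given: they have to be found in the camera images.
- rig: the fixed drying rig: a grey board 230 (x) x 360 (y) x 12 mm carrying the steel pot at its +y end and, at its -y end, a pistol-type hand vacuum pump clamped on its side. Origin on the table near the board's middle; z up. The pump's barrel, 36 mm thick, lies along x with its axis 125 mm from the pot's axis, and is lower than the pot's rim
- pot_rim (a point): centre of the mouth of the steel pot, at the height of its rim, 100 mm above the table; axes as the rig. Opening 164 mm across, wall 5 mm, rim flange 185 mm across outside
- pot_shelf (a point): centre of the top face of the flat perforated shelf in the pot, on which the sherds are laid: 164 mm across (inside wall to inside wall), 48 mm below the rim; axes as the rig
- pump_grip (a point): squeezing point on the pump's black fixed grip, in the middle of its thickness and height. The grip is a bar along the rig's -y, 20 mm thick (along x), 30 mm high (43 to 73 mm above the table), free from above. From this point the barrel's side is 60 mm off in +y, the grip's free end 40 mm off in -y; axes as the rig
- pump_lever_pad (a point): squeezing point on the pump's steel lever, in the middle of its thickness and height, 60 mm from its upright hinge at the barrel. The lever is a bar 10 mm thick and 24 mm high beside the grip, on its +x side, at the same height. Over grip and lever it measures 47 mm here at rest, 32 mm when squeezed home (the lever's point moves 15 mm)
- pump_lever (a joint): the lever's angle: 0 at rest (sprung open), 0.25 rad when squeezed home, parallel to the grip. The spring asks about 6 N at the squeezing point to start and 11 N at the end, and swings the lever back by itself when let go
- lid_knob (a point): centre of the knob of the pot's loose lid: a black upright cylinder 32 mm across and 28 mm high, its centre 32 mm above the lid's underside. The lid is a clear disc 198 mm across and 12 mm thick with a 4 mm black gasket under it, 0.45 kg; it starts on the pot. z along the knob
- lid_seat (a point): centre of the underside of the lid's gasket, a flat ring 144 to 194 mm across, which goes on the pot's rim; z up along the knob
- sherd1_mid (a point): centre of a loose washed potsherd, curved, 54 mm long (its x), 34 mm wide (its y) and 14 mm high as it lies, arched side up; 35 g. Hold it by its +y and -y sides, parallel over the middle third of its length. It starts on a flat plywood drying board (215 x 170 x 4 mm) on the table; the centre is 7 mm above what it lies on. May be absent
- sherd2_mid (a point): centre of a loose washed potsherd, curved, 47 mm long (its x), 30 mm wide (its y) and 14 mm high as it lies, arched side up; 35 g. Hold it by its +y and -y sides, parallel over the middle third of its length. It starts on a flat plywood drying board (215 x 170 x 4 mm) on the table; the centre is 7 mm above what it lies on. May be absent
- sherd3_mid (a point): centre of a loose washed potsherd, curved, 52 mm long (its x), 32 mm wide (its y) and 14 mm high as it lies, arched side up; 35 g. Hold it by its +y and -y sides, parallel over the middle third of its length. It starts on a flat plywood drying board (215 x 170 x 4 mm) on the table; the centre is 7 mm above what it lies on. May be absent
- sherd4_mid (a point): centre of a loose washed potsherd, curved, 44 mm long (its x), 36 mm wide (its y) and 14 mm high as it lies, arched side up; 35 g. Hold it by its +y and -y sides, parallel over the middle third of its length. It starts on a flat plywood drying board (215 x 170 x 4 mm) on the table; the centre is 7 mm above what it lies on. May be absent
- dry1_mid (a point): centre of a loose dry potsherd, curved, 50 mm long (its x), 33 mm wide (its y) and 14 mm high as it lies, arched side up; 33 g. Hold it by its +y and -y sides, parallel over the middle third of its length. It starts on the shelf in the pot, under the lid; the centre is 7 mm above what it lies on. May be absent
- dry2_mid (a point): centre of a loose dry potsherd, curved, 45 mm long (its x), 31 mm wide (its y) and 14 mm high as it lies, arched side up; 33 g. Hold it by its +y and -y sides, parallel over the middle third of its length. It starts on the shelf in the pot, under the lid; the centre is 7 mm above what it lies on. May be absent
- box_floor (a point): centre of the inner floor of the fixed white finds box, 4 mm above the table; z up, x towards the hinge of its lid. The box is 125 (x) x 155 (y) x 50 mm outside, walls 4 mm
- box_lid_hinge (a point): middle of the hinge line of the box's lid, along the top of the box's +x side, 50 mm above the table. The lid is a plate 125 x 155 x 5 mm, with a 9 mm tab on its free edge
- box_lid_edge (a point): middle of the free edge of the box's lid, opposite the hinge, 125 mm from it
- box_lid (a joint): angle of the box's lid: 0 closed flat on the box, pi/2 upright, more when it leans back beyond the box's +x side; it starts open, leaning back. A stiff hinge: the lid stays where it is left, and under 1 N at its edge moves it
- mat_top (a point): centre of the top face of a round fixed cork mat, 176 mm across, 4 mm thick, beside the box, opposite its hinge: free, room for the pot's lid
- jar: bystander, not part of the job: a glass jar of adhesive with a white screw cap, 60 mm across and 75 mm high, upright; origin under its centre
- bottle: bystander, not part of the job: a brown glass bottle, 48 mm across and 110 mm high, upright; origin under its centre
- brush: bystander, not part of the job: a brush 190 mm long lying on the table; origin at the middle of its underside, x along the brush
- spatula: bystander, not part of the job: a spatula 180 mm long lying on the table; origin at the middle of its underside, x along the spatula
- caliper: bystander, not part of the job: a sliding caliper 160 mm long, lying flat; origin under its middle, x along the beam
There are look-alikes about, which are no part of the job. What is shaped like the part that bears lid_knob but purple is not meant.

How it is judged:
By the outcome, as a careful person would: the job done as asked, in the order asked, and still so for the second after the job is handed in, with the robot touching nothing.
Of sherd1, sherd2, sherd3, sherd4 only 2 to 4 are there at a start; the rules pass over those that are not, and their reading is None.
Of dry1, dry2 only 1 to 2 are there at a start; the rules pass over those that are not, and their reading is None.
At some moment in a run one of sherd1, sherd2, sherd3, sherd4, lid may be knocked a few centimetres aside while the robot is not near it.
It also fails if it takes over 210 s, if anything falls off the work surface, if the arm or the gripper's body presses on something with over 40 N, if the wrist force passes 120 N, or if a joint passes its speed limit or range.

### The arm

A 7-joint arm with a two-finger parallel gripper is mounted at the origin on the work surface. World frame = base frame: x ahead of the robot, y to its left, z up, the work surface at z = 0. Lengths are in mm, angles in rad, forces in N, time in s.
With the tool pointing down it reaches from about 400 to 875 mm from the base axis. Payload 6.5 kg.
Tool frame: the origin (TCP) lies midway between the tips of the shut fingers; the grasp point (between the pads) lies 19 mm behind it (bot.pinch_z is the distance from the TCP to the grasp point, in mm); z points along the fingers, y is the line along which they close (so a half turn about z gives the same grasp; the last joint's range is limited). The gripper opens to 85 mm and grips with 20 to 120 N. Pads are 22 mm wide; open, the fingers measure 114 mm over their backs; the gripper's body (76 mm by 85 mm) begins 54 mm behind the grasp point. The pads swing forward as they close: fully open they stand 13 mm farther back than shut.
Start: joints at [1.231, 0.536, -0.004, 1.538, 0.003, 1.067, -0.071], TCP at [175.751, -625.781, 231.29] pointing down, gripper open.
Joint ranges: [-2.7, 2.7], [-0.37, 2.16], [-1.27, 1.26], [0.24, 2.4], [-1.31, 4.45], [0.19, 1.91], [-2.76, 2.76]. Speed limits (rad/s): [2.39, 2.39, 3.14, 3.14, 3.14, 3.14, 3.14].

### API

Orientations are given as a rotation vector (axis times angle).
In Python, from station import bot, vision gives the robot as it stands. The module is installed in compiled form; this text tells all that it offers.
- The arm moves only by the tool play_rows, never from a script. Its argument "steps" is a list of rows, each a list of 7 numbers: the shift along the world's x, y, z in m, then the turn, a rotation vector about the world's x, y, z in degrees, then the opening, from -1 (shut) to 1 (fully open). A call has exactly 8 rows; each row shifts and turns the commanded pose from where the row before left it; what a row does not reach is not made up. A row lasts 1/12 s, in which the tool goes at most 41.7 mm and 7.16 degrees, less where a joint would pass 70% of its speed; a pose out of reach is approached as far as the arm can. A call is refused whole if a number of a shift passes 0.0417 or a number of a turn 7.16, either way. A call with a gripper value outside its range is refused whole. The fingers move at their own pace and stop on an object; "newtons" is the grip in N (left out, the last holds). Time passes only in rows, so rows that do not move let the fingers close, or fill a call up. It gives the time, the measured TCP pose, the force, the opening and the grip force at its end, in the units of the state.
- bot.sense(): the state, without advancing time (a new reading comes with each control period).
- vision.capture(name): name is "scene" or "top" or "wrist"; returns the picture (384x512x3 uint8, red, green, blue); there is no depth.
- vision.get_calibration(name): a dict with "mtx" (3x3 intrinsics, pixels), "k1" (the pictures are not rectified: a ray, as slopes to the right and down, at radius r is drawn at 1 + k1 r^2 times it, then the intrinsics apply), "world_from_camera" (4x4, takes a point from camera to world coordinates). Camera axes: x right, y up, looking along -z (the intrinsics and any distortion apply to the point x, -y, -z); pixel columns grow to the right and rows downward; lengths in mm; the calibration is good to about 2 mm. A picture is of the moment at which its call begins: read the wrist's pose just before it. get_calibration takes no time and is no camera call; for the wrist camera it gives the pose at the moment of the call.
- bot.job_done(): hands the job in; it is judged then, once.
The state is a dict: "t": time; "qpos": joint angles; "qd": joint speeds; "joint_torque": joint torques, N m; "ee_pos": TCP position; "tcp_rot": TCP orientation; "wrist_force": force on the tool from outside, world axes, zero at the start; "wrist_torque": the same for the moment, N m; "width": finger opening in mm; "gripper_force": force on a finger pad.
Only numpy, scipy, OpenCV 4.12 (cv2) and the standard library are available. Lean on these libraries where they do the work, as an engineer would, in place of code of your own. Each camera call takes 0.05 s, during which the arm holds its last target. There are 200 camera calls.

## Working session

There is one attempt and no reset: what is moved stays moved. The work goes in short steps, Python scripts to look and compute and a tool call to move; the robot and the scene stay as the last step left them, time stands still between calls to the robot, and variables do not carry over. Pictures are saved under pics/ and viewed, at most 14 in all, crops included, and the job is handed in when it is done.

Besides the shell and the picture viewer there is one more tool, called after "Request:" as name([rows], argument=value, ...), one row to a line, values as JSON. play_rows: Moves the arm, as the interface text tells. Its arguments: {"type":"object","properties":{"steps":{"type":"array","items":{"type":"array","items":{"type":"number"}}},"newtons":{"type":"number"}},"required":["steps"]}

```bash
mkdir -p pics; cat > h.py <<'E'
from station import bot, vision
import numpy as np, cv2
def cap(name,fn=None):
    c=vision.get_calibration(name); im=vision.capture(name)
    if fn: cv2.imwrite('pics/'+fn,im[:,:,::-1])
    return im,c
def ray(c,u,v):
    K=np.array(c['mtx']); k=c['k1']
    x=(u-K[0,2])/K[0,0]; y=(v-K[1,2])/K[1,1]; xd=np.array([x,y]); s=xd.copy()
    for _ in range(20): s=xd/(1+k*(s@s))
    T=np.array(c['world_from_camera']); d=T[:3,:3]@np.array([s[0],-s[1],-1.]); return T[:3,3],d
def at(c,u,v,z):
    o,d=ray(c,u,v); return (o+d*(z-o[2])/d[2]).round(1)
def proj(c,p):
    T=np.linalg.inv(np.array(c['world_from_camera'])); q=T[:3,:3]@np.array(p,float)+T[:3,3]
    s=np.array([q[0]/-q[2],-q[1]/-q[2]]); s=s*(1+c['k1']*(s@s)); K=np.array(c['mtx'])
    return np.array([K[0,0]*s[0]+K[0,2],K[1,1]*s[1]+K[1,2]]).round(1)
def tri(c1,p1,c2,p2):
    o1,d1=ray(c1,*p1);o2,d2=ray(c2,*p2)
    A=np.stack([d1,-d2],1);t=np.linalg.lstsq(A,o2-o1,rcond=None)[0]
    a=o1+d1*t[0];b=o2+d2*t[1]; return ((a+b)/2).round(1),np.linalg.norm(a-b).round(1)
E
python3 - <<'E'
from h import *
for n in ('scene','top'):
    im,c=cap(n); 
    cv2.imwrite(f'pics/{n}0.png',cv2.resize(im,(800,600),interpolation=cv2.INTER_CUBIC)[:,:,::-1])
    np.save(f'{n}.npy',im)
    print(n,np.array(c['mtx']).round(1).tolist(),c['k1'],np.array(c['world_from_camera']).round(3).tolist())
print(bot.sense())
E
```

```text
scene [[349.1, 0.0, 255.1], [0.0, 349.1, 185.9], [0.0, 0.0, 1.0]] 0.018775948460707577 [[0.421, -0.664, 0.618, 1111.312], [0.907, 0.321, -0.272, -243.271], [-0.018, 0.675, 0.738, 866.277], [0.0, 0.0, 0.0, 1.0]]
top [[402.6, 0.0, 256.8], [0.0, 402.6, 189.6], [0.0, 0.0, 1.0]] -0.044982485203969184 [[-0.016, 0.993, -0.119, 369.017], [-1.0, -0.013, 0.023, 46.391], [0.022, 0.119, 0.993, 1217.447], [0.0, 0.0, 0.0, 1.0]]
{'t': 0.1, 'qpos': array([ 1.23079007,  0.53706515, -0.00444093,  1.53876176,  0.0025976 ,
        1.06728179, -0.07116729]), 'qd': array([ 0.0018392 , -0.00112205,  0.00062017, -0.00320629,  0.00070471,
        0.00127045, -0.001294  ]), 'joint_torque': array([ 2.52401740e-03, -5.84576440e+01,  1.05188068e+00, -2.59779596e+01,
        1.26738165e-02,  4.61383912e-03,  3.06453478e-05]), 'ee_pos': array([ 175.598118  , -625.25592268,  230.52193033]), 'tcp_rot': array([-3.11071181e+00, -4.28713630e-01,  4.91912666e-04]), 'wrist_force': array([-0.35579293, -0.52772799, -0.3784152 ]), 'wrist_torque': array([-0.02715678, -0.01257677,  0.01840218]), 'gripper_force': 0.0, 'width': 85.57602963984499}
```

View pics/scene0.png

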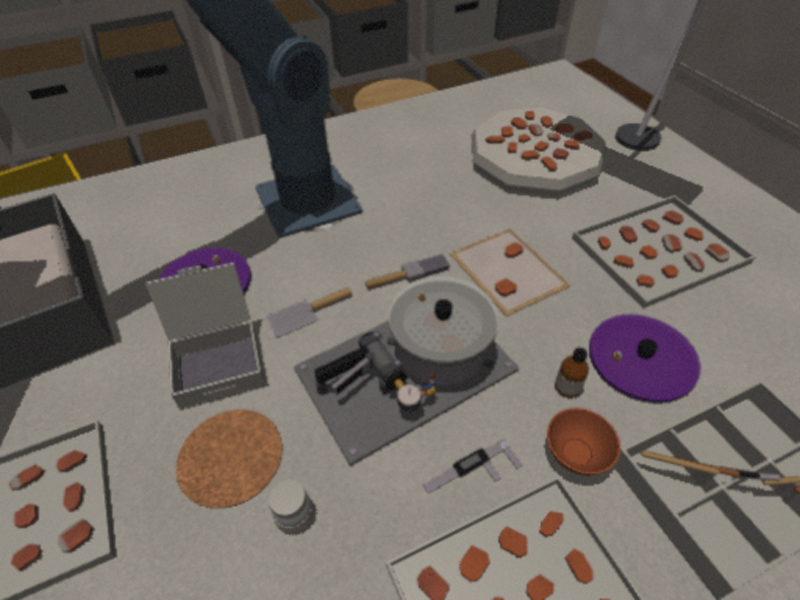

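View pics/top0.png

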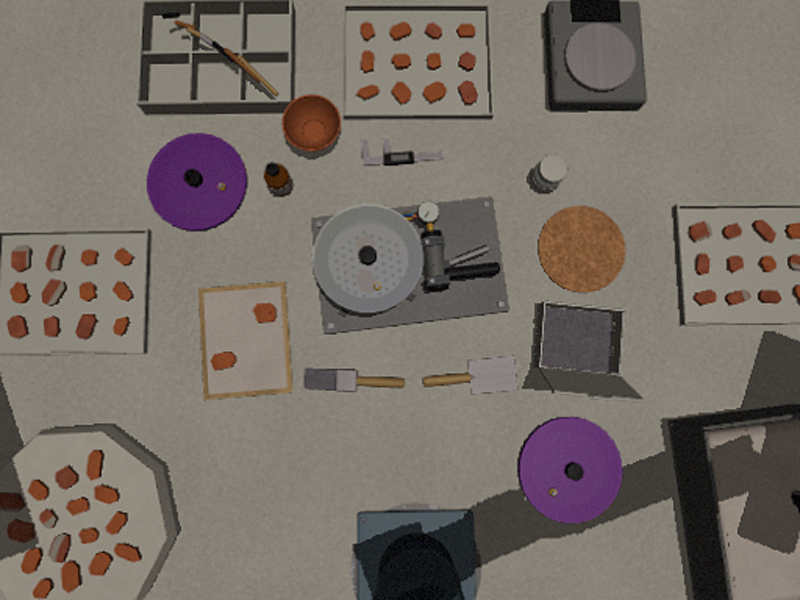

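Scene0/top0 (800x600 px): the clear lid with its black knob is on the pot (top 368,257; scene 443,310). The purple lids (top 197,180 and 570,470) are look-alikes. The plywood board with 2 washed sherds is at top (265,312) and (223,360). The sherds in the grey trays and the octagonal dish aren't the ones meant. The box is at top (580,338), leaning open towards the robot, with the mat at (581,248).

```bash
cat > m0.py <<'E'
from h import *
top=np.load('top.npy');sc=np.load('scene.npy');ct=vision.get_calibration('top');cs=vision.get_calibration('scene')
def blobs(im,f,roi,amin=15):
    x0,y0,x1,y1=roi; s=im[y0:y1,x0:x1]; hsv=cv2.cvtColor(s,cv2.COLOR_RGB2HSV).astype(int)
    m=f(hsv[...,0],hsv[...,1],hsv[...,2]).astype(np.uint8)
    out=[]
    for c in cv2.findContours(m,cv2.RETR_EXTERNAL,cv2.CHAIN_APPROX_NONE)[0]:
        if cv2.contourArea(c)>=amin:
            (cx,cy),(w,h),a=cv2.minAreaRect(c+np.array([[x0,y0]],np.int32)); M=cv2.moments(c)
            out.append((M['m10']/M['m00']+x0,M['m01']/M['m00']+y0,w,h,a,cv2.contourArea(c),c+np.array([[x0,y0]],np.int32)))
    return out
E
cat > m1.py <<'E'
from m0 import *
red=lambda h,s,v:((h<12)|(h>172))&(s>120)&(v>60)
blk=lambda h,s,v:(v<45)
for nm,im,c,roi in (('top',top,ct,(128,180,188,256)),('scene',sc,cs,(288,145,365,200))):
    for b in blobs(im,red,roi): 
        print(nm,np.round(b[:6],1).tolist(),at(c,b[0],b[1],11))
        q=np.array([at(c,u+.0,v+.0,11)[:2] for u,v in b[6][:,0]],np.float32); print('  rect',np.round(cv2.minAreaRect(q)[0],1),np.round(cv2.minAreaRect(q)[1:][0],1),round(cv2.minAreaRect(q)[2],1))
for nm,im,c,roi in (('top',top,ct,(220,150,255,180)),('scene',sc,cs,(272,185,298,210))):
    for b in blobs(im,blk,roi): print(nm,'knob',np.round(b[:6],1).tolist())
brn=lambda h,s,v:(h<20)&(s>90)&(v>60)
for nm,im,c,roi in (('top',top,ct,(335,125,405,192)),('scene',sc,cs,(105,255,190,330))):
    for b in blobs(im,brn,roi,200): print(nm,'mat',np.round(b[:6],1).tolist(),at(c,b[0],b[1],4))
a=cv2.resize(top[105:245,125:405],None,fx=2.85,fy=2.85,interpolation=cv2.INTER_CUBIC)
b=cv2.resize(sc[170:260,85:340],(800,282),interpolation=cv2.INTER_CUBIC)
a=cv2.resize(a,(600,300)); b=cv2.resize(b,(800,282)); 
canvas=np.zeros((590,800,3),np.uint8); canvas[:300,:600]=a; canvas[305:587]=b
cv2.imwrite('pics/crop1.png',cv2.convertScaleAbs(canvas,alpha=1.5)[:,:,::-1])
E
python3 m1.py
```

```text
top [142.5, 230.3, 9.8, 15.2, 71.6, 119.0] [395.7 359.9  11. ]
  rect [395.8 359.4] [29.4 45. ] 18.0
top [169.2, 199.6, 12.0, 13.9, 82.9, 128.5] [486.3 281.3  11. ]
  rect [486.6 281.8] [36.4 41.7] 6.4
scene [323.1, 183.5, 8.9, 11.2, 63.4, 73.5] [483.6 280.3  11. ]
  rect [483.  281.3] [35.6 39.4] 6.6
scene [328.2, 159.4, 7.0, 9.0, 90.0, 51.0] [392.4 359.1  11. ]
  rect [393.2 359.9] [31.6 38.8] 57.3
top knob [235.0, 163.2, 11.0, 10.0, 90.0, 83.0]
scene knob [283.3, 197.8, 12.0, 9.0, 90.0, 86.5]
top mat [371.7, 159.0, 54.0, 55.0, 90.0, 2341.5] [ 604.8 -339.4    4. ]
scene mat [146.2, 293.2, 57.3, 70.7, 45.0, 3154.5] [ 610.4 -342.9    4. ]
```

View pics/crop1.png

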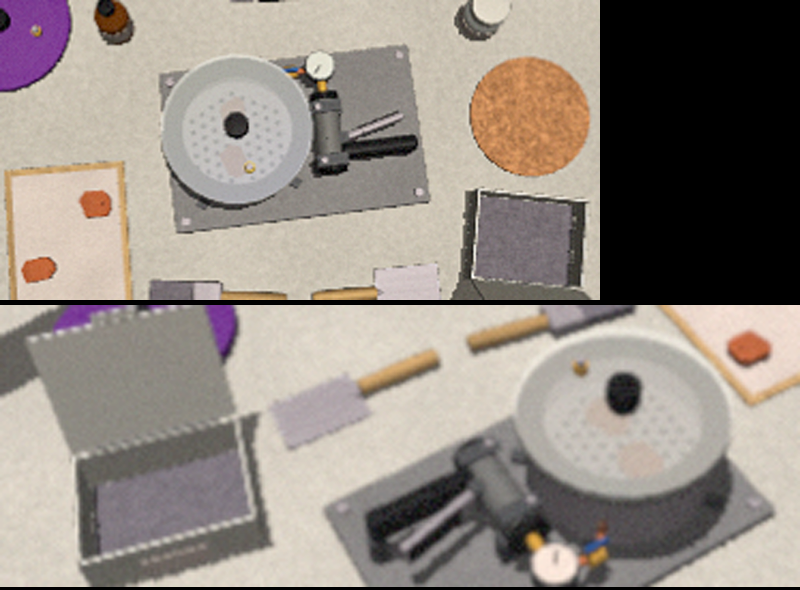

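Crop1: the clear disc with gasket and knob (crop 236,124) is the lid meant. Through it I can see 2 dry sherds on the shelf (crop 232,105 and 233,160). The washed sherds are at crop (96,203) and (39,269).

```bash
python3 - <<'E'
from h import *
ct=vision.get_calibration('top');cs=vision.get_calibration('scene')
T=lambda x,y:(125+x*280/600,105+y*140/300)
S=lambda x,y:(85+x*255/800,170+(y-305)*90/282)
print('knob',tri(ct,(235,163.2),cs,(283.3,197.8)))
print('sherdA',tri(ct,(169.2,199.6),cs,(323.1,183.5)),'B',tri(ct,(142.5,230.3),cs,(328.2,159.4)))
print('mat',tri(ct,(371.7,159),cs,(146.2,293.2)))
for p in ((160,73),(407,47),(428,200),(178,232)): print('board',at(ct,*T(*p),12))
for p in ((475,190),(587,200)): print('box far rim',at(ct,*T(*p),50))
for p in ((477,195),(570,205),(560,285),(475,278)): print('box floor',at(ct,*T(*p),4))
print('hinge',[at(cs,*S(*p),50) for p in ((80,455),(232,410))],'farrim',[at(cs,*S(*p),50) for p in ((92,560),(255,515))])
print('lidedge tri?',[at(cs,*S(*p),165) for p in ((30,335),(208,298))])
print('grip',at(ct,*T(345,150),73),at(ct,*T(417,142),73),'lever',at(ct,*T(402,116),70),at(ct,*T(348,136),70))
print('pot rim cen top', at(ct,*T(236,131),112))
print('dry',at(ct,*T(232,105),66),at(ct,*T(233,160),66))
c=vision.get_calibration('wrist');print(np.array(c['world_from_camera']).round(2).tolist(),np.array(c['mtx']).round(0).tolist())
E
```

```text
knob (array([571.7,  78.7, 133.5]), np.float64(1.1))
sherdA (array([485.6, 279.9,  13.5]), np.float64(2.3)) B (array([395.1, 358.2,  14. ]), np.float64(2.3))
mat (array([ 606.1, -342.8,   -3.8]), np.float64(1.7))
board [670.9 190.2  12. ]
board [ 705.7 -164.7   12. ]
board [ 483.8 -187.    12. ]
board [443.7 164.8  12. ]
box far rim [ 493.1 -245.1   50. ]
box far rim [ 477.1 -400.5   50. ]
box floor [ 490.7 -259.1    4. ]
box floor [ 474.5 -392.9    4. ]
box floor [ 361.2 -372.5    4. ]
box floor [ 373.3 -251.4    4. ]
hinge [array([ 357.7, -379. ,   50. ]), array([ 365.8, -236.4,   50. ])] farrim [array([ 479.6, -388.5,   50. ]), array([ 495.2, -248.5,   50. ])]
lidedge tri? [array([ 306.9, -377.8,  165. ]), array([ 329.6, -223.6,  165. ])]
grip [547.1 -65.4  73. ] [ 556.8 -163.1   73. ] lever [ 593.3 -144.4   70. ] [566.6 -70.2  70. ]
pot rim cen top [567.7  79.6 112. ]
dry [611.8  86.1  66. ] [536.4  85.4  66. ]
[[0.27, 0.92, 0.28, 245.64], [-0.96, 0.26, 0.08, -605.7], [-0.0, -0.29, 0.96, 372.88], [0.0, 0.0, 0.0, 1.0]] [[322.0, 0.0, 260.0], [0.0, 322.0, 188.0], [0.0, 0.0, 1.0]]
```

Request:
play_rows([
  [0.0165,0.0293,0.001,0,0,3.3,1],
  [0.0165,0.0293,0.001,0,0,3.3,1],
  [0.0165,0.0293,0.001,0,0,3.3,1],
  [0.0165,0.0293,0.001,0,0,3.3,1],
  [0.0165,0.0293,0.001,0,0,3.3,1],
  [0.0165,0.0293,0.001,0,0,3.3,1],
  [0.0165,0.0293,0.001,0,0,3.3,1],
  [0.0165,0.0293,0.001,0,0,3.3,1],
])

```text
t: 0.77
ee_pos: [308.1, -389.7, 239.1]
tcp_rot: [-2.93, -1.132, 0.001]
wrist_force: [0.3, -0.8, 1.0]
width: 85.2
gripper_force: 0.0
```

Request:
play_rows([
  [0.0165,0.0293,0,0,0,3.3,1],
  [0.0165,0.0293,0,0,0,3.3,1],
  [0.0165,0.0293,0,0,0,3.3,1],
  [0.0165,0.0293,0,0,0,3.3,1],
  [0.0165,0.0293,0,0,0,3.3,1],
  [0.0165,0.0293,0,0,0,3.3,1],
  [0.0165,0.0293,0,0,0,3.3,1],
  [0.0165,0.0293,0,0,0,3.3,1],
])

```text
t: 1.43
ee_pos: [440.0, -155.4, 239.2]
tcp_rot: [-2.594, -1.771, 0.001]
wrist_force: [0.4, -0.3, 0.7]
width: 85.1
gripper_force: 0.0
```

Request:
play_rows([
  [0.0165,0.0293,0,0,0,3.3,1],
  [0.0165,0.0293,0,0,0,3.3,1],
  [0.0165,0.0293,0,0,0,3.3,1],
  [0.0165,0.0293,0,0,0,3.3,1],
  [0.0165,0.0293,0,0,0,3.3,1],
  [0.0165,0.0293,0,0,0,3.3,1],
  [0.0165,0.0293,0,0,0,3.3,0.4],
  [0.0165,0.0293,0,0,0,3.3,0.4],
])

```text
t: 2.1
ee_pos: [572.1, 78.7, 238.9]
tcp_rot: [-2.122, -2.317, 0.001]
wrist_force: [0.5, -0.3, -0.3]
width: 64.1
gripper_force: 0.0
```

```bash
python3 - <<'E'
from h import *
s=bot.sense(); print(s['t'],s['ee_pos'],s['tcp_rot'],s['width'],s['qpos'])
im,c=cap('wrist'); np.save('w1.npy',im); cv2.imwrite('pics/w1.png',cv2.resize(im,(800,600))[:,:,::-1])
print(proj(c,(571.7,78.7,146)), np.array(c['world_from_camera']).round(2).tolist())
E
```

```text
2.1 [572.09732022  78.69154967 238.91647077] [-2.12158715e+00 -2.31662197e+00  1.07570061e-03] 64.14927113704175 [ 0.22291418  0.47022916 -0.58673116  1.7014271   0.29192323  1.059192
 -0.3705323 ]
[259.7 191.2] [[1.0, -0.08, -0.02, 566.03], [0.09, 0.95, 0.28, 151.11], [-0.0, -0.29, 0.96, 381.3], [0.0, 0.0, 0.0, 1.0]]
```

View pics/w1.png

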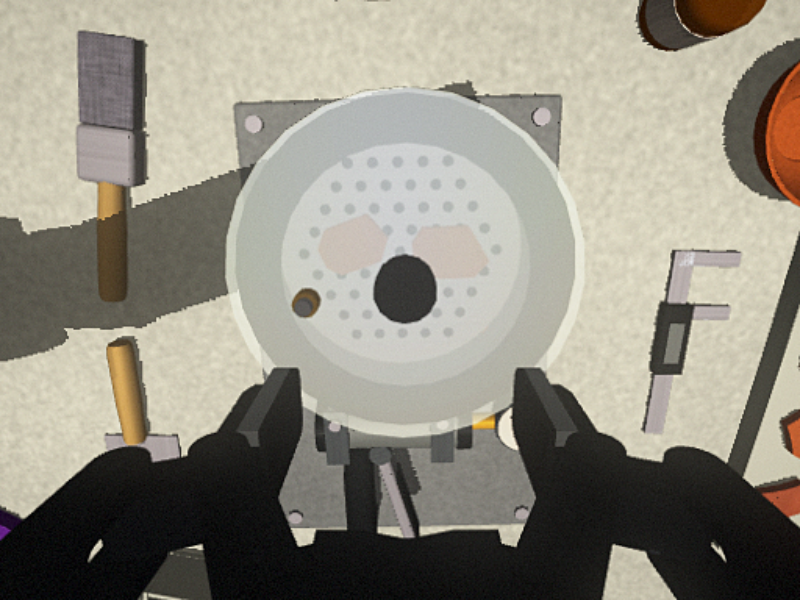

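w1: the clear lid's knob is at (405,289), 2 dry sherds lie under the lid at (353,243) and (450,250), and the pump grip and lever are at (360,490) and (397,490). The triangulated knob (572,79,133) agrees, so I grasp it.

Request:
play_rows([
  [0,0,-0.0145,0,0,0,0.4],
  [0,0,-0.0145,0,0,0,0.4],
  [0,0,-0.0145,0,0,0,0.4],
  [0,0,-0.0145,0,0,0,0.4],
  [0,0,-0.0145,0,0,0,0.4],
  [0,0,-0.0145,0,0,0,0.4],
  [0,0,-0.0145,0,0,0,0.4],
  [0,0,-0.0145,0,0,0,0.4],
])

```text
t: 2.82
ee_pos: [571.3, 77.0, 122.3]
tcp_rot: [-2.125, -2.313, 0.001]
wrist_force: [0.2, 0.7, 0.5]
width: 60.1
gripper_force: 0.0
```

Request:
play_rows([
  [0,0,0,0,0,0,-0.1],
  [0,0,0,0,0,0,-0.3],
  [0,0,0,0,0,0,-0.5],
  [0,0,0,0,0,0,-1],
  [0,0,0,0,0,0,-1],
  [0,0,0,0,0,0,-1],
  [0,0,0,0,0,0,-1],
  [0,0,0,0,0,0,-1],
], newtons=45)

```text
t: 3.48
ee_pos: [571.7, 77.3, 123.6]
tcp_rot: [2.125, 2.314, -0.0]
wrist_force: [-1.4, -0.6, -0.4]
width: 30.2
gripper_force: 45.2
```

Request:
play_rows([
  [0,0,0.002,0,0,0,-1],
  [0,0,0.004,0,0,0,-1],
  [0,0,0.006,0,0,0,-1],
  [0,0,0.008,0,0,0,-1],
  [0,0,0.015,0,0,0,-1],
  [0,0,0.015,0,0,0,-1],
  [0,0,0.015,0,0,0,-1],
  [0,0,0.015,0,0,0,-1],
])

```text
t: 4.15
ee_pos: [571.8, 77.6, 204.8]
tcp_rot: [2.124, 2.314, 0.001]
wrist_force: [-0.3, 0.5, -5.3]
width: 30.2
gripper_force: 45.2
```

Request:
play_rows([
  [0.001,-0.012,0.002,0,0,0,-1],
  [0.002,-0.02,0,0,0,0,-1],
  [0.002,-0.026,0,0,0,0,-1],
  [0.002,-0.028,0,0,0,0,-1],
  [0.002,-0.028,0,0,0,0,-1],
  [0.002,-0.028,0,0,0,0,-1],
  [0.002,-0.028,0,0,0,0,-1],
  [0.002,-0.028,0,0,0,0,-1],
])

```text
t: 4.82
ee_pos: [586.1, -123.3, 204.9]
tcp_rot: [-2.125, -2.313, 0.001]
wrist_force: [0.0, 0.5, -4.4]
width: 30.0
gripper_force: 45.2
```

Request:
play_rows([
  [0.002,-0.028,0,0,0,0,-1],
  [0.003,-0.028,0,0,0,0,-1],
  [0.003,-0.028,0,0,0,0,-1],
  [0.003,-0.028,0,0,0,0,-1],
  [0.003,-0.028,0,0,0,0,-1],
  [0.003,-0.028,0,0,0,0,-1],
  [0.002,-0.028,0,0,0,0,-1],
  [0.002,-0.024,0,0,0,0,-1],
])

```text
t: 5.48
ee_pos: [606.3, -344.3, 204.5]
tcp_rot: [-2.127, -2.312, 0.003]
wrist_force: [0.1, 0.2, -4.2]
width: 30.5
gripper_force: 45.2
```

Request:
play_rows([
  [0,0,-0.02,0,0,0,-1],
  [0,0,-0.02,0,0,0,-1],
  [0,0,-0.02,0,0,0,-1],
  [0,0,-0.02,0,0,0,-1],
  [0,0,-0.02,0,0,0,-1],
  [0,0,-0.02,0,0,0,-1],
  [0,0,-0.02,0,0,0,-1],
  [0,0,-0.01,0,0,0,-1],
])

```text
t: 6.15
ee_pos: [605.1, -341.0, 51.9]
tcp_rot: [-2.122, -2.311, 0.003]
wrist_force: [-1.7, 0.2, -5.2]
width: 30.3
gripper_force: 45.3
```

```bash
python3 - <<'E'
from h import *
s=bot.sense(); print(s['t'],s['ee_pos'],s['tcp_rot'],s['width'],s['qpos'].round(2),s['wrist_force'])
im,c=cap('wrist'); cv2.imwrite('pics/w2.png',cv2.resize(im,(800,600))[:,:,::-1])
E
```

```text
6.15 [ 605.12923198 -340.98271988   51.85691437] [-2.12227811 -2.31066465  0.00319667] 30.297703250815225 [ 0.71  0.86 -0.42  1.48  0.41  0.89  0.25] [-1.71575733  0.21496915 -5.21956294]
```

View pics/w2.png

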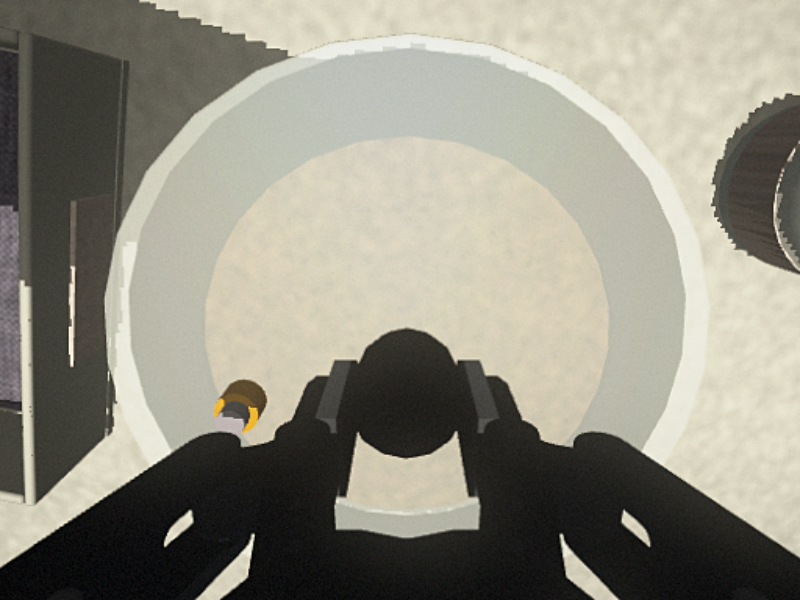

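w2: the lid hangs level over the cork mat, clear of the box wall (x~125) and the jar (x~715). Lowering it.

Request:
play_rows([
  [0.002,0,-0.003,0,0,0,-1],
  [0.002,0,-0.003,0,0,0,-1],
  [0.001,0,-0.003,0,0,0,-1],
  [0,0,-0.003,0,0,0,-1],
  [0,0,-0.003,0,0,0,-1],
  [0,0,-0.003,0,0,0,-1],
  [0,0,-0.003,0,0,0,-1],
  [0,0,-0.002,0,0,0,-1],
])

```text
t: 6.87
ee_pos: [612.6, -340.6, 31.9]
tcp_rot: [-2.124, -2.314, 0.0]
wrist_force: [-0.0, 0.2, -4.9]
width: 30.1
gripper_force: 45.4
```

Request:
play_rows([
  [0,0,-0.001,0,0,0,-1],
  [0,0,0,0,0,0,-1],
  [0,0,-0.001,0,0,0,-1],
  [0,0,0,0,0,0,-1],
  [0,0,0,0,0,0,-1],
  [0,0,0,0,0,0,-1],
  [0,0,0,0,0,0,-1],
  [0,0,0,0,0,0,-1],
])

```text
t: 7.53
ee_pos: [612.8, -340.6, 30.4]
tcp_rot: [2.125, 2.314, 0.0]
wrist_force: [0.8, 0.2, -4.9]
width: 30.3
gripper_force: 45.4
```

Request:
play_rows([
  [0,0,-0.001,0,0,0,-1],
  [0,0,-0.001,0,0,0,-1],
  [0,0,-0.001,0,0,0,-1],
  [0,0,-0.0005,0,0,0,-1],
  [0,0,0,0,0,0,-1],
  [0,0,0,0,0,0,-1],
  [0,0,0,0,0,0,-1],
  [0,0,0,0,0,0,-1],
])

```text
t: 8.2
ee_pos: [612.8, -340.6, 27.6]
tcp_rot: [2.125, 2.314, -0.0]
wrist_force: [-4.0, 2.1, 5.8]
width: 30.2
gripper_force: 46.5
```

Request:
play_rows([
  [0,0,0,0,0,0,-0.3],
  [0,0,0,0,0,0,-0.1],
  [0,0,0,0,0,0,0.1],
  [0,0,0,0,0,0,0.3],
  [0,0,0,0,0,0,0.5],
  [0,0,0.01,0,0,0,0.5],
  [0,0,0.025,0,0,0,0.5],
  [0,0,0.035,0,0,0,0.5],
])

```text
t: 8.87
ee_pos: [610.7, -339.7, 95.1]
tcp_rot: [-2.121, -2.311, 0.002]
wrist_force: [-0.3, -0.3, 0.6]
width: 64.1
gripper_force: 0.0
```

Request:
play_rows([
  [0,0,0.03,0,0,0,0.5],
  [0,0,0.03,0,0,0,0.5],
  [0,0,0.03,0,0,0,0.5],
  [-0.02,0,0.03,0,0,0,0.5],
  [-0.036,0.006,0.03,0,0,0,0.5],
  [-0.04,0.008,0,0,0,0,0.5],
  [-0.04,0.008,0,0,0,0,0.5],
  [-0.034,0.008,0,0,0,0,0.5],
])

```text
t: 9.53
ee_pos: [444.7, -311.2, 244.2]
tcp_rot: [2.125, 2.313, -0.002]
wrist_force: [-0.1, -0.3, 0.3]
width: 64.4
gripper_force: 0.0
```

```bash
python3 - <<'E'
from h import *
s=bot.sense(); print(s['t'],s['ee_pos'],s['tcp_rot'],s['width'],s['wrist_force'])
im,c=cap('wrist'); np.save('w3.npy',im);np.save('w3c.npy',c,allow_pickle=True); cv2.imwrite('pics/w3.png',cv2.resize(im,(800,600))[:,:,::-1])
E
```

```text
9.5333 [ 444.69062811 -311.16248019  244.24984229] [ 2.12453163e+00  2.31250518e+00 -1.61642968e-03] 64.36244170817359 [-0.10606458 -0.3020824   0.29746354]
```

View pics/w3.png

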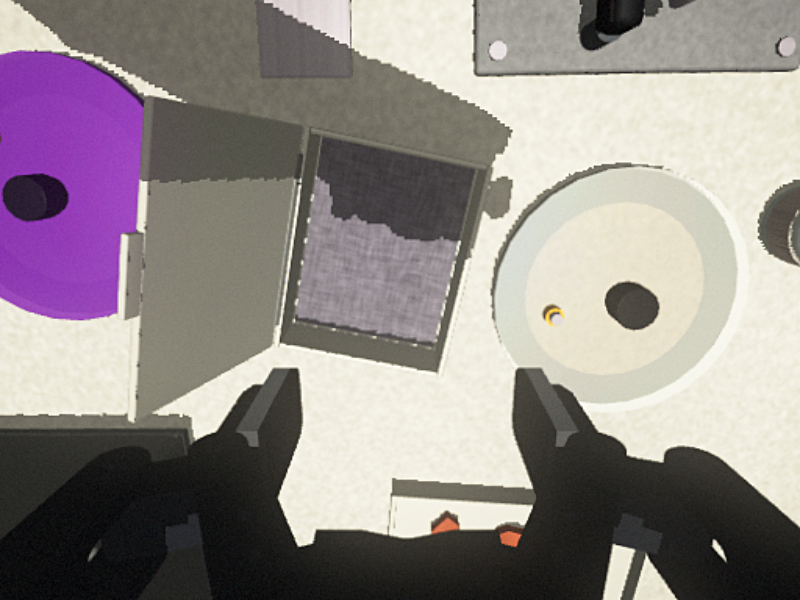

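w3: the box rim corners are at (308,127), (490,167), (437,372) and (279,345). The open lid's free edge runs (147,97)-(133,420) with its tab at (128,275). The clear lid lies flat on the mat with its knob at (632,305).

```bash
python3 - <<'E'
from h import *
c=np.load('w3c.npy',allow_pickle=True).item(); cs=vision.get_calibration('scene')
k=1/1.5625
S=lambda x,y:(85+x*255/800,170+(y-305)*90/282)
for p in ((308,127),(490,167),(437,372),(279,345)): print('rim',at(c,p[0]*k,p[1]*k,50))
for p in ((325,140),(475,170),(432,345),(295,320)): print('floor',at(c,p[0]*k,p[1]*k,4))
print('lid +y',tri(c,(147*k,97*k),cs,S(208,298)),'-y',tri(c,(133*k,420*k),cs,S(30,335)))
print('knob',at(c,632*k,305*k,40))
E
```

```text
rim [ 375.  -233.7   50. ]
rim [ 493.9 -248.6   50. ]
rim [ 474.3 -396.7   50. ]
rim [ 358.6 -385.3   50. ]
floor [ 379.  -241.1    4. ]
floor [ 490.6 -253.1    4. ]
floor [ 472.6 -394.6    4. ]
floor [ 360.3 -382.4    4. ]
lid +y (array([ 328.6, -226.1,  163.9]), np.float64(4.9)) -y (array([ 318.4, -375.9,  175. ]), np.float64(0.0))
knob [ 611.5 -336.6   40. ]
```

Request:
play_rows([
  [0,0,0,0,0,0,0.5],
  [0.005,0.03,0,0,0,0,0.5],
  [0.01,0.04,0,0,0,0,0.5],
  [0.01,0.04,0,0,0,0,0.5],
  [0.01,0.04,0,0,0,0,0.5],
  [0.01,0.04,0,0,0,0,0.5],
  [0.01,0.04,0,0,0,0,0.5],
  [0.01,0.04,0,0,0,0,0.5],
])

```text
t: 10.25
ee_pos: [513.6, -38.7, 244.3]
tcp_rot: [2.123, 2.313, 0.003]
wrist_force: [0.2, -0.3, -0.4]
width: 64.3
gripper_force: 0.0
```

Request:
play_rows([
  [0.015,0.04,0,0,0,0,0.5],
  [0.015,0.04,0,0,0,0,0.5],
  [0.015,0.03,0,0,0,0,0.5],
  [0.015,0.01,0,0,0,0,0.5],
  [0,0,0,0,0,0,0.5],
  [0,0,0,0,0,0,0.5],
  [0,0,0,0,0,0,0.5],
  [0,0,0,0,0,0,0.5],
])

```text
t: 10.92
ee_pos: [571.2, 75.6, 243.3]
tcp_rot: [2.126, 2.312, -0.001]
wrist_force: [-0.7, -0.7, -0.3]
width: 64.4
gripper_force: 0.0
```

```bash
python3 - <<'E'
from h import *
s=bot.sense(); print(s['t'],s['ee_pos'],s['tcp_rot'],s['width'],s['wrist_force'])
im,c=cap('wrist'); np.save('w4.npy',im);np.save('w4c.npy',c,allow_pickle=True); cv2.imwrite('pics/w4.png',cv2.resize(im,(800,600))[:,:,::-1])
E
```

```text
10.9167 [571.19297957  75.61363455 243.3276199 ] [ 2.12622428e+00  2.31224615e+00 -8.29487222e-04] 64.4228999820932 [-0.68759812 -0.70372814 -0.28520255]
```

View pics/w4.png

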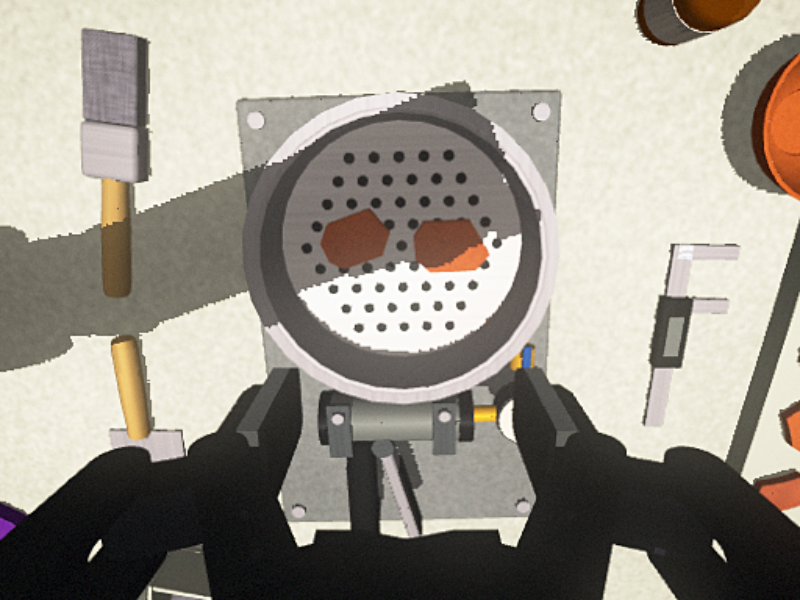

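w4: the pot is open and its rim outline spans x 243..557, y 92..403. Dry sherds are at (353,238) and (451,246), side by side. Only these two.

```bash
cat > sh.py <<'E'
from m0 import *
def sherds(im,c,roi,z,amin=150):
    f=lambda h,s,v:((h<14)|(h>172))&(s>110)&(v>25)
    for b in blobs(im,f,roi,amin):
        q=np.array([at(c,u,v,z)[:2] for u,v in b[6][:,0]],np.float32); r=cv2.minAreaRect(q)
        w,h=r[1]; a=r[2]  # w side is at angle a
        wid=a if w<h else a+90
        wid=(wid+90)%180-90
        # side pairs: longest edges
        P=cv2.approxPolyDP(q.reshape(-1,1,2),2.5,True)[:,0]
        e=np.roll(P,-1,0)-P; L=np.hypot(*e.T); A=np.degrees(np.arctan2(e[:,1],e[:,0]))%180
        print('px',np.round(b[:2],1),'cen',np.round(r[0],1),'mom',at(c,b[0],b[1],z)[:2],'size',np.round(sorted(r[1]),1),'width axis deg',round(wid,1),'edges',[(round(float(l)),round(float(x))) for l,x in zip(L,A) if l>10])
E
python3 - <<'E'
from sh import *
c=np.load('w4c.npy',allow_pickle=True).item(); im=np.load('w4.npy'); k=1/1.5625
sherds(im,c,(190,110,330,185),58)
pts=[at(c,u*k,v*k,100)[:2] for u,v in ((243,248),(557,225),(400,92),(400,403),(300,370),(505,368),(300,128))]
A=np.array(pts); M=np.c_[2*A,np.ones(len(A))]; s=np.linalg.lstsq(M,(A**2).sum(1),rcond=None)[0]
print('rim',s[:2],np.sqrt(s[2]+s[:2]@s[:2]))
for p in ((348,475),(378,475)): print('grip top',at(c,p[0]*k,p[1]*k,73))
print('lever', at(c,383*k,452*k,70), at(c,413*k,525*k,70))
for n in ((255,120),(541,111),(299,512),(523,506)): print('screw',at(c,n[0]*k,n[1]*k,13))
E
```

```text
px [287.2 157.3] cen [599.5  86.3] mom [598.3  85.9] size [34.6 48.3] width axis deg -81.5 edges [(30, 7), (11, 62), (15, 99), (13, 143), (30, 7), (13, 58), (25, 126)]
px [226.5 152.8] cen [536.   85.3] mom [535.6  85.4] size [31.6 44.9] width axis deg -64.7 edges [(20, 144), (25, 26), (15, 72), (13, 121), (11, 162), (25, 25), (18, 77)]
rim [567.38703199  81.89874503] 92.31087008110822
grip top [541.8 -86.1  73. ]
grip top [563.7 -84.2  73. ]
lever [566.  -66.5  70. ] [ 593.3 -129.1   70. ]
screw [457.2 155.6  13. ]
screw [657.1 178.4  13. ]
screw [ 495.5 -174.    13. ]
screw [ 694.2 -150.7   13. ]
```

Request:
play_rows([
  [0.0035,0.0013,-0.008,0,0,-5.5,0.5],
  [0.0035,0.0013,-0.008,0,0,-5.5,0.5],
  [0.0035,0.0013,-0.008,0,0,-5.5,0.5],
  [0.0035,0.0013,-0.008,0,0,-5.5,0.5],
  [0.0035,0.0013,-0.008,0,0,-5.5,0.5],
  [0.0035,0.0013,-0.008,0,0,-5.5,0.5],
  [0.0035,0.0013,-0.008,0,0,-5.5,0.5],
  [0.0035,0.0013,-0.008,0,0,-5.5,0.5],
])

```text
t: 11.63
ee_pos: [599.3, 86.1, 179.1]
tcp_rot: [2.841, 1.341, 0.0]
wrist_force: [0.4, -0.3, 0.1]
width: 64.1
gripper_force: 0.0
```

Request:
play_rows([
  [0,0,-0.008,0,0,-5.5,0.5],
  [0,0,-0.008,0,0,-5.5,0.5],
  [0,0,-0.008,0,0,-5.5,0.5],
  [0,0,-0.008,0,0,-5.5,0.5],
  [0,0,-0.008,0,0,-5.5,0.5],
  [0,0,-0.008,0,0,-5.5,0.5],
  [0,0,-0.008,0,0,-5.5,0.5],
  [0,0,-0.008,0,0,-5.5,0.5],
])

```text
t: 12.3
ee_pos: [599.3, 86.1, 115.2]
tcp_rot: [3.136, 0.179, 0.0]
wrist_force: [0.0, -0.4, -0.6]
width: 64.0
gripper_force: 0.0
```

```bash
python3 - <<'E'
from sh import *
s=bot.sense(); print(s['t'],s['ee_pos'],s['tcp_rot'],s['width'],s['wrist_force'],s['qpos'].round(2))
im,c=cap('wrist'); cv2.imwrite('pics/w5.png',cv2.resize(im,(800,600))[:,:,::-1])
sherds(im,c,(100,20,420,250),58,400)
E
```

```text
12.3 [599.25408214  86.07220668 115.20905407] [3.13634054e+00 1.78861855e-01 4.95687755e-04] 63.97693401936391 [ 0.01989032 -0.36531528 -0.62063209] [-0.05  0.62 -0.24  1.74  0.19  0.81 -1.83]
px [259.8 208.3] cen [599.3  86.8] mom [598.4  86.3] size [34.  52.3] width axis deg -82.5 edges [(28, 133), (30, 8), (11, 68), (16, 99), (11, 142), (28, 6), (18, 44)]
```

View pics/w5.png

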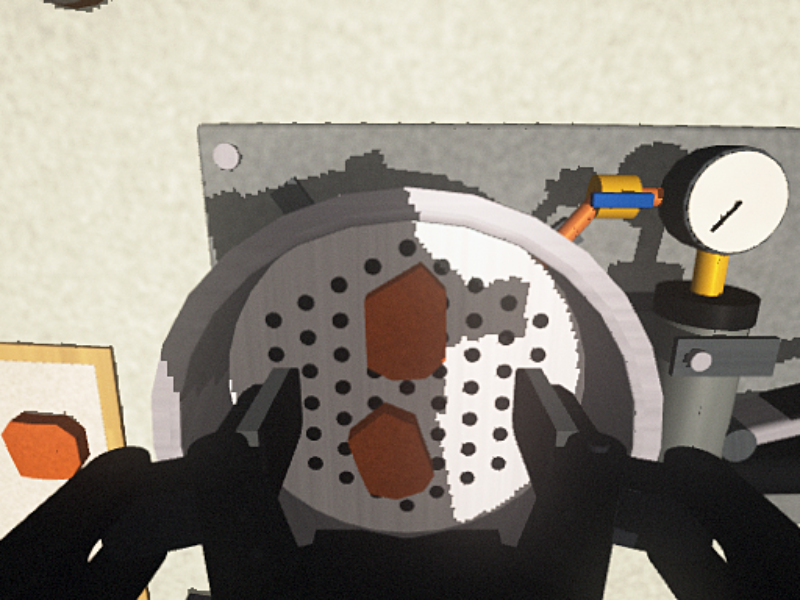

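w5: dry1 at (405,320) is squarely between the fingers. Descending to grip it.

Request:
play_rows([
  [0,0,-0.009,0,0,0,0.5],
  [0,0,-0.01,0,0,0,0.5],
  [0,0,-0.01,0,0,0,0.5],
  [0,0,-0.01,0,0,0,0.5],
  [0,0,-0.01,0,0,0,0.5],
  [0,0,-0.008,0,0,0,0.5],
  [0,0,-0.003,0,0,0,0.5],
  [0,0,-0.002,0,0,0,0.5],
])

```text
t: 13.02
ee_pos: [598.9, 87.1, 52.4]
tcp_rot: [3.136, 0.189, -0.002]
wrist_force: [-0.0, 0.2, -0.3]
width: 64.1
gripper_force: 0.0
```

Request:
play_rows([
  [0,0,0,0,0,0,0.2],
  [0,0,0,0,0,0,0],
  [0,0,0,0,0,0,-0.2],
  [0,0,0,0,0,0,-1],
  [0,0,0,0,0,0,-1],
  [0,0,0,0,0,0,-1],
  [0,0,0,0,0,0,-1],
  [0,0,0,0,0,0,-1],
], newtons=25)

```text
t: 13.68
ee_pos: [599.7, 87.2, 53.8]
tcp_rot: [-3.136, -0.189, -0.001]
wrist_force: [-0.0, -0.4, 5.9]
width: 32.2
gripper_force: 27.6
```

Request:
play_rows([
  [0,0,0.004,0,0,0,-1],
  [0,0,0.008,0,0,0,-1],
  [0,0,0.016,0,0,0,-1],
  [0,0,0.024,0,0,0,-1],
  [0,0,0.024,0,0,0,-1],
  [0,0,0.024,0,0,0,-1],
  [0,0,0.024,0,0,0,-1],
  [0,0,0.02,0,0,0,-1],
])

```text
t: 14.35
ee_pos: [599.4, 87.2, 199.5]
tcp_rot: [-3.136, -0.189, -0.002]
wrist_force: [0.3, -0.4, 0.1]
width: 32.4
gripper_force: 27.0
```

Request:
play_rows([
  [-0.0105,-0.0232,0,0,0,4.8,-1],
  [-0.0105,-0.0232,0,0,0,4.8,-1],
  [-0.0105,-0.0232,0,0,0,4.8,-1],
  [-0.0105,-0.0232,0,0,0,4.8,-1],
  [-0.0105,-0.0232,0,0,0,4.8,-1],
  [-0.0105,-0.0232,0,0,0,4.8,-1],
  [-0.0105,-0.0232,0,0,0,4.8,-1],
  [-0.0105,-0.0232,0,0,0,4.8,-1],
])

```text
t: 15.02
ee_pos: [514.4, -99.6, 197.6]
tcp_rot: [2.897, 1.216, -0.0]
wrist_force: [0.9, -0.7, 0.1]
width: 32.0
gripper_force: 27.0
```

Request:
play_rows([
  [-0.0105,-0.0232,0,0,0,4.8,-1],
  [-0.0105,-0.0232,0,0,0,4.8,-1],
  [-0.0105,-0.0232,0,0,0,4.8,-1],
  [-0.0105,-0.0232,0,0,0,4.8,-1],
  [-0.0105,-0.0232,0,0,0,4.8,-1],
  [-0.0105,-0.0232,0,0,0,4.8,-1],
  [-0.0105,-0.0232,0,0,0,4.8,-1],
  [-0.0105,-0.0232,0,0,0,4.8,-1],
])

```text
t: 15.68
ee_pos: [430.4, -285.1, 197.7]
tcp_rot: [2.336, 2.1, -0.0]
wrist_force: [0.4, -0.7, -0.8]
width: 32.5
gripper_force: 27.0
```

Request:
play_rows([
  [0,0,-0.02,0,0,0,-1],
  [0,0,-0.025,0,0,0,-1],
  [0,0,-0.025,0,0,0,-1],
  [0,0,-0.025,0,0,0,-1],
  [0,0,-0.025,0,0,0,-1],
  [0,0,-0.025,0,0,0,-1],
  [0,0,-0.02,0,0,0,-1],
  [0,0,-0.01,0,0,0,-1],
])

```text
t: 16.35
ee_pos: [429.9, -283.4, 20.3]
tcp_rot: [-2.338, -2.094, 0.002]
wrist_force: [-0.4, -0.3, 0.0]
width: 32.0
gripper_force: 27.0
```

Request:
play_rows([
  [0,0,-0.004,0,0,0,-1],
  [0,0,-0.003,0,0,0,-1],
  [0,0,-0.002,0,0,0,-1],
  [0,0,-0.002,0,0,0,-1],
  [0,0,-0.001,0,0,0,-1],
  [0,0,0,0,0,0,-1],
  [0,0,0,0,0,0,-1],
  [0,0,0,0,0,0,-1],
])

```text
t: 17.02
ee_pos: [431.5, -284.2, 10.6]
tcp_rot: [2.34, 2.095, 0.0]
wrist_force: [-0.5, 1.3, -0.1]
width: 32.0
gripper_force: 27.0
```

Request:
play_rows([
  [0,0,-0.001,0,0,0,-1],
  [0,0,-0.001,0,0,0,-1],
  [0,0,-0.001,0,0,0,-1],
  [0,0,-0.001,0,0,0,-1],
  [0,0,0,0,0,0,-1],
  [0,0,0,0,0,0,-1],
  [0,0,0,0,0,0,-1],
  [0,0,0,0,0,0,-1],
])

```text
t: 17.68
ee_pos: [431.3, -284.1, 6.3]
tcp_rot: [2.34, 2.096, 0.0]
wrist_force: [-1.2, -0.1, -0.5]
width: 32.1
gripper_force: 27.0
```

Request:
play_rows([
  [0,0,-0.0007,0,0,0,-1],
  [0,0,-0.0005,0,0,0,-1],
  [0,0,0,0,0,0,-1],
  [0,0,0,0,0,0,-0.25],
  [0,0,0,0,0,0,-0.15],
  [0,0,0,0,0,0,0],
  [0,0,0,0,0,0,0.1],
  [0,0,0,0,0,0,0.25],
])

```text
t: 18.35
ee_pos: [431.2, -284.1, 4.9]
tcp_rot: [-2.34, -2.096, 0.0]
wrist_force: [0.6, 0.7, 0.1]
width: 53.2
gripper_force: 0.0
```

Request:
play_rows([
  [0,0,0.01,0,0,0,0.3],
  [0,0,0.02,0,0,0,0.3],
  [0,0,0.03,0,0,0,0.3],
  [0,0,0.03,0,0,0,0.4],
  [0,0,0.03,0,0,0,0.4],
  [0,0,0.03,0,0,0,0.4],
  [0,0,0.03,0,0,0,0.4],
  [0,0,0.015,0,0,0,0.4],
])

```text
t: 19.02
ee_pos: [432.6, -284.6, 204.3]
tcp_rot: [2.337, 2.093, 0.002]
wrist_force: [0.1, -1.1, -0.4]
width: 59.9
gripper_force: 0.0
```

Request:
play_rows([
  [0.0065,0.0231,0,0,0,-3.64,0.4],
  [0.0065,0.0231,0,0,0,-3.64,0.4],
  [0.0065,0.0231,0,0,0,-3.64,0.4],
  [0.0065,0.0231,0,0,0,-3.64,0.4],
  [0.0065,0.0231,0,0,0,-3.64,0.4],
  [0.0065,0.0231,0,0,0,-3.64,0.4],
  [0.0065,0.0231,0,0,0,-3.64,0.4],
  [0.0065,0.0231,0,0,0,-3.64,0.4],
])

```text
t: 19.68
ee_pos: [483.2, -98.0, 200.7]
tcp_rot: [2.794, 1.436, 0.0]
wrist_force: [0.3, -1.1, 0.2]
width: 59.9
gripper_force: 0.0
```

Request:
play_rows([
  [0.0065,0.0231,0,0,0,-3.64,0.4],
  [0.0065,0.0231,0,0,0,-3.64,0.4],
  [0.0065,0.0231,0,0,0,-3.64,0.4],
  [0.0065,0.0231,0,0,0,-3.64,0.4],
  [0.0065,0.0231,0,0,0,-3.64,0.4],
  [0.0065,0.0231,0,0,0,-3.64,0.4],
  [0.0065,0.0231,0,0,0,-3.64,0.4],
  [0.0065,0.0231,0,0,0,-3.64,0.4],
])

```text
t: 20.35
ee_pos: [535.2, 86.8, 200.7]
tcp_rot: [-3.065, -0.687, -0.0]
wrist_force: [-0.2, -0.3, 0.8]
width: 60.1
gripper_force: 0.0
```

Request:
play_rows([
  [0,0,-0.015,0,0,0,0.4],
  [0,0,-0.015,0,0,0,0.4],
  [0,0,-0.015,0,0,0,0.4],
  [0,0,-0.015,0,0,0,0.4],
  [0,0,-0.01,0,0,0,0.4],
  [0,0,-0.01,0,0,0,0.4],
  [0,0,0,0,0,0,0.4],
  [0,0,0,0,0,0,0.4],
])

```text
t: 21.02
ee_pos: [535.1, 85.5, 120.1]
tcp_rot: [-3.064, -0.692, 0.001]
wrist_force: [1.2, -0.4, -0.1]
width: 60.0
gripper_force: 0.0
```

```bash
python3 - <<'E'
from sh import *
s=bot.sense(); print(s['t'],s['ee_pos'],s['tcp_rot'],s['width'],s['wrist_force'])
im,c=cap('wrist')
sherds(im,c,(130,20,380,290),58,400)
E
```

```text
21.0167 [535.14934677  85.52978958 120.12929853] [-3.06434104e+00 -6.91993672e-01  7.29321322e-04] 60.02374454006995 [ 1.18556323 -0.36420112 -0.13074436]
px [260.6 203.4] cen [535.8  85.8] mom [536.   85.7] size [31.8 46.2] width axis deg -63.3 edges [(22, 140), (31, 25), (12, 80), (14, 118), (11, 158), (28, 27), (15, 74)]
```

Well aligned. Down 65 mm, then grip.

Request:
play_rows([
  [0,0,-0.009,0,0,0,0.4],
  [0,0,-0.01,0,0,0,0.4],
  [0,0,-0.01,0,0,0,0.4],
  [0,0,-0.01,0,0,0,0.4],
  [0,0,-0.01,0,0,0,0.4],
  [0,0,-0.01,0,0,0,0.4],
  [0,0,-0.004,0,0,0,0.4],
  [0,0,-0.002,0,0,0,0.4],
])

```text
t: 21.73
ee_pos: [534.6, 85.5, 53.9]
tcp_rot: [-3.064, -0.692, 0.003]
wrist_force: [0.6, -0.3, 0.1]
width: 59.6
gripper_force: 0.0
```

Request:
play_rows([
  [0,0,0,0,0,0,0.2],
  [0,0,0,0,0,0,0],
  [0,0,0,0,0,0,-0.2],
  [0,0,0,0,0,0,-1],
  [0,0,0,0,0,0,-1],
  [0,0,0,0,0,0,-1],
  [0,0,0,0,0,0,-1],
  [0,0,0,0,0,0,-1],
], newtons=25)

```text
t: 22.4
ee_pos: [535.7, 85.6, 55.5]
tcp_rot: [3.064, 0.692, 0.001]
wrist_force: [-1.4, 0.0, 5.7]
width: 30.0
gripper_force: 28.2
```

Request:
play_rows([
  [0,0,0.004,0,0,0,-1],
  [0,0,0.008,0,0,0,-1],
  [0,0,0.016,0,0,0,-1],
  [0,0,0.024,0,0,0,-1],
  [0,0,0.024,0,0,0,-1],
  [0,0,0.024,0,0,0,-1],
  [0,0,0.024,0,0,0,-1],
  [0,0,0.02,0,0,0,-1],
])

```text
t: 23.07
ee_pos: [535.4, 85.6, 201.2]
tcp_rot: [3.064, 0.692, 0.002]
wrist_force: [0.3, -0.6, -0.1]
width: 29.9
gripper_force: 27.6
```

Request:
play_rows([
  [-0.0067,-0.0271,0,0,0,3.64,-1],
  [-0.0067,-0.0271,0,0,0,3.64,-1],
  [-0.0067,-0.0271,0,0,0,3.64,-1],
  [-0.0067,-0.0271,0,0,0,3.64,-1],
  [-0.0067,-0.0271,0,0,0,3.64,-1],
  [-0.0067,-0.0271,0,0,0,3.64,-1],
  [-0.0067,-0.0271,0,0,0,3.64,-1],
  [-0.0067,-0.0271,0,0,0,3.64,-1],
])

```text
t: 23.73
ee_pos: [480.9, -132.6, 199.5]
tcp_rot: [2.79, 1.444, -0.0]
wrist_force: [0.3, -0.1, -0.6]
width: 30.2
gripper_force: 27.6
```

Request:
play_rows([
  [-0.0067,-0.0271,0,0,0,3.64,-1],
  [-0.0067,-0.0271,0,0,0,3.64,-1],
  [-0.0067,-0.0271,0,0,0,3.64,-1],
  [-0.0067,-0.0271,0,0,0,3.64,-1],
  [-0.0067,-0.0271,0,0,0,3.64,-1],
  [-0.0067,-0.0271,0,0,0,3.64,-1],
  [-0.0067,-0.0271,0,0,0,3.64,-1],
  [-0.0067,-0.0271,0,0,0,3.64,-1],
])

```text
t: 24.4
ee_pos: [427.3, -349.3, 199.5]
tcp_rot: [2.337, 2.099, -0.0]
wrist_force: [0.2, -0.0, -0.8]
width: 30.3
gripper_force: 27.6
```

Request:
play_rows([
  [0,0,-0.02,0,0,0,-1],
  [0,0,-0.026,0,0,0,-1],
  [0,0,-0.026,0,0,0,-1],
  [0,0,-0.026,0,0,0,-1],
  [0,0,-0.026,0,0,0,-1],
  [0,0,-0.026,0,0,0,-1],
  [0,0,-0.02,0,0,0,-1],
  [0,0,-0.01,0,0,0,-1],
])

```text
t: 25.07
ee_pos: [426.6, -347.2, 16.9]
tcp_rot: [-2.338, -2.094, 0.001]
wrist_force: [0.1, -0.2, 0.3]
width: 30.1
gripper_force: 27.6
```

Request:
play_rows([
  [0,0,-0.004,0,0,0,-1],
  [0,0,-0.003,0,0,0,-1],
  [0,0,-0.002,0,0,0,-1],
  [0,0,0,0,0,0,-1],
  [0,0,0,0,0,0,-1],
  [0,0,0,0,0,0,-1],
  [0,0,0,0,0,0,-1],
  [0,0,0,0,0,0,-1],
])

```text
t: 25.73
ee_pos: [428.2, -348.2, 10.4]
tcp_rot: [2.34, 2.095, 0.0]
wrist_force: [0.2, 0.3, -0.5]
width: 30.0
gripper_force: 27.6
```

Request:
play_rows([
  [0,0,-0.001,0,0,0,-1],
  [0,0,-0.001,0,0,0,-1],
  [0,0,-0.001,0,0,0,-1],
  [0,0,-0.001,0,0,0,-1],
  [0,0,0,0,0,0,-1],
  [0,0,0,0,0,0,-1],
  [0,0,0,0,0,0,-1],
  [0,0,0,0,0,0,-1],
])

```text
t: 26.4
ee_pos: [428.1, -348.2, 7.4]
tcp_rot: [2.34, 2.096, -0.001]
wrist_force: [-4.4, 2.5, 16.9]
width: 30.1
gripper_force: 29.4
```

Request:
play_rows([
  [0,0,-0.0004,0,0,0,-1],
  [0,0,0,0,0,0,-1],
  [0,0,0,0,0,0,-0.28],
  [0,0,0,0,0,0,-0.2],
  [0,0,0,0,0,0,-0.1],
  [0,0,0,0,0,0,0.1],
  [0,0,0,0,0,0,0.25],
  [0,0,0,0,0,0,0.3],
])

```text
t: 27.07
ee_pos: [428.0, -348.0, 5.4]
tcp_rot: [-2.34, -2.096, 0.0]
wrist_force: [0.0, -0.7, -0.2]
width: 55.4
gripper_force: 0.0
```

Request:
play_rows([
  [0,0,0.01,0,0,0,0.3],
  [0,0,0.02,0,0,0,0.3],
  [0,0,0.035,0,0,0,0.3],
  [0,0,0.035,0,0,0,0.2],
  [0,0,0.035,0,0,0,0],
  [0.01,0.005,0.035,0,0,0,-1],
  [0.01,0.005,0.035,0,0,0,-1],
  [0.01,0.005,0.02,0,0,0,-1],
])

```text
t: 27.73
ee_pos: [459.6, -333.5, 235.6]
tcp_rot: [2.337, 2.092, 0.002]
wrist_force: [0.9, -0.5, -0.4]
width: 6.9
gripper_force: 0.0
```

```bash
python3 - <<'E'
from sh import *
s=bot.sense(); print(s['t'],s['ee_pos'],s['tcp_rot'],s['width'],s['wrist_force'])
im,c=cap('wrist'); np.save('w6.npy',im); cv2.imwrite('pics/w6.png',cv2.resize(im,(800,600))[:,:,::-1])
im,c=cap('top');np.save('top2.npy',im)
E
```

```text
27.7333 [ 459.58231391 -333.4877394   235.5857385 ] [2.33681356e+00 2.09199136e+00 1.78927149e-03] 6.85268374823497 [ 0.86338823 -0.54611877 -0.43949232]
```

View pics/w6.png

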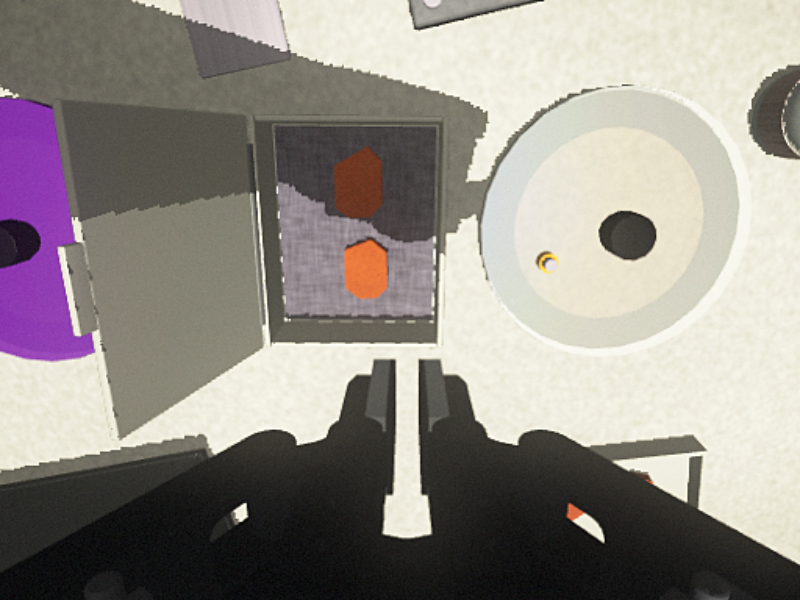

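w6: both dry sherds lie flat in the box at (358,185) and (366,270). The lid's free edge runs from about (60,105) to (118,435). Next I go behind the lid and push it over.

Request:
play_rows([
  [-0.0216,0.0042,0,0,0,0,-1],
  [-0.0216,0.0042,0,0,0,0,-1],
  [-0.0216,0.0042,0,0,0,0,-1],
  [-0.0216,0.0042,0,0,0,0,-1],
  [-0.0216,0.0042,0,0,0,0,-1],
  [-0.0216,0.0042,0,0,0,0,-1],
  [-0.0216,0.0042,0,0,0,0,-1],
  [-0.0216,0.0042,0,0,0,0,-1],
])

```text
t: 28.5
ee_pos: [283.4, -298.8, 230.2]
tcp_rot: [-2.34, -2.095, 0.001]
wrist_force: [0.8, 0.0, 0.6]
width: 0.2
gripper_force: 0.0
```

Request:
play_rows([
  [0,0,0,0,0,0,-1],
  [0,0,-0.006,0,0,0,-1],
  [0,0,-0.006,0,0,0,-1],
  [0,0,-0.006,0,0,0,-1],
  [0,0,-0.006,0,0,0,-1],
  [0,0,0,0,0,0,-1],
  [0,0,0,0,0,0,-1],
  [0,0,0,0,0,0,-1],
])

```text
t: 29.17
ee_pos: [285.6, -299.4, 206.5]
tcp_rot: [-2.34, -2.096, -0.0]
wrist_force: [-0.2, -0.2, 0.2]
width: -0.2
gripper_force: 0.0
```

```bash
python3 - <<'E'
from sh import *
s=bot.sense(); print(s['t'],s['ee_pos'],s['tcp_rot'],s['width'],s['wrist_force'],s['qpos'].round(2))
im,c=cap('wrist'); cv2.imwrite('pics/w7.png',cv2.resize(im,(800,600))[:,:,::-1])
E
```

```text
29.1667 [ 285.62182981 -299.37507354  206.53994773] [-2.33961766e+00 -2.09628837e+00 -4.48416067e-04] -0.20279002843108015 [-0.16614026 -0.22236679  0.23863195] [ 1.13  0.2  -0.48  2.13  0.12  0.84  0.47]
```

View pics/w7.png

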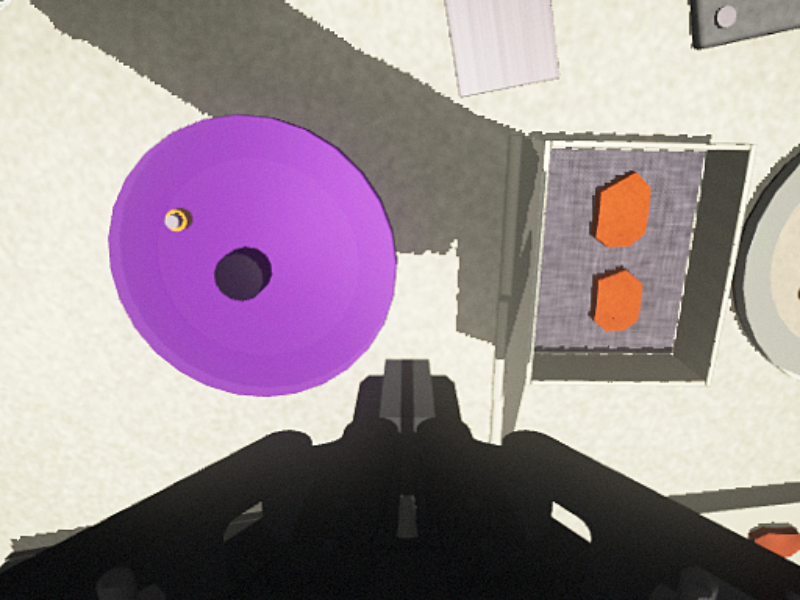

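w7: the fingers are behind the lid (edge at about x 500), clear of the purple lid below. Descending to z 140, pushing over and pressing down.

Request:
play_rows([
  [0,0,-0.011,0,0,0,-1],
  [0,0,-0.011,0,0,0,-1],
  [0,0,-0.011,0,0,0,-1],
  [0,0,-0.011,0,0,0,-1],
  [0,0,-0.011,0,0,0,-1],
  [0,0,-0.011,0,0,0,-1],
  [0,0,0,0,0,0,-1],
  [0,0,0,0,0,0,-1],
])

```text
t: 29.88
ee_pos: [285.3, -299.4, 140.7]
tcp_rot: [-2.34, -2.096, -0.0]
wrist_force: [0.7, 0.4, 0.1]
width: -0.2
gripper_force: 0.0
```

Request:
play_rows([
  [0.01,-0.001,0,0,0,0,-1],
  [0.015,-0.002,0,0,0,0,-1],
  [0.0185,-0.002,0,0,0,0,-1],
  [0.0185,-0.002,0,0,0,0,-1],
  [0.0185,-0.002,0,0,0,0,-1],
  [0.0185,-0.002,0,0,0,0,-1],
  [0.0185,-0.002,0,0,0,0,-1],
  [0.0185,-0.002,0,0,0,0,-1],
])

```text
t: 30.55
ee_pos: [423.0, -314.7, 141.6]
tcp_rot: [2.34, 2.095, 0.0]
wrist_force: [-1.4, 0.5, 0.1]
width: -0.2
gripper_force: 0.4
```

Request:
play_rows([
  [0.012,-0.002,-0.008,0,0,0,-1],
  [0.007,-0.001,-0.008,0,0,0,-1],
  [0.012,-0.001,-0.016,0,0,0,-1],
  [0.008,-0.001,-0.018,0,0,0,-1],
  [0.005,0,-0.019,0,0,0,-1],
  [0.002,0,-0.01,0,0,0,-1],
  [0,0,-0.003,0,0,0,-1],
  [0,0,0,0,0,0,-1],
])

```text
t: 31.22
ee_pos: [466.7, -319.1, 58.1]
tcp_rot: [-2.339, -2.095, 0.001]
wrist_force: [-0.5, 0.8, 0.5]
width: 0.0
gripper_force: 0.0
```

Request:
play_rows([
  [0,0,-0.001,0,0,0,-1],
  [0,0,-0.001,0,0,0,-1],
  [0,0,-0.001,0,0,0,-1],
  [0,0,-0.001,0,0,0,-1],
  [0,0,-0.001,0,0,0,-1],
  [0,0,0,0,0,0,-1],
  [0,0,0,0,0,0,-1],
  [0,0,0,0,0,0,-1],
])

```text
t: 31.88
ee_pos: [467.6, -320.0, 55.3]
tcp_rot: [2.34, 2.095, -0.001]
wrist_force: [-3.6, 1.6, 13.7]
width: 0.1
gripper_force: 6.9
```

Request:
play_rows([
  [0,0,0.01,0,0,0,-1],
  [0,0,0.03,0,0,0,-1],
  [0,0,0.04,0,0,0,-0.5],
  [0,0.01,0.04,0,0,0,0],
  [0,0.02,0.04,0,0,0,0.4],
  [0,0.035,0.04,0,0,0,0.4],
  [0,0.038,0,0,0,0.7,0.4],
  [0,0.038,0,0,0,0.7,0.4],
])

```text
t: 32.55
ee_pos: [468.4, -187.0, 245.1]
tcp_rot: [2.312, 2.119, 0.003]
wrist_force: [0.5, 0.8, 0.2]
width: 59.4
gripper_force: 0.0
```

Request:
play_rows([
  [-0.001,0.04,0,0,0,0.7,0.4],
  [-0.001,0.04,0,0,0,0.7,0.4],
  [-0.001,0.04,0,0,0,0.7,0.4],
  [-0.001,0.04,0,0,0,0.7,0.4],
  [-0.001,0.04,0,0,0,0.7,0.4],
  [-0.001,0.04,0,0,0,0.7,0.4],
  [-0.001,0.04,0,0,0,0.7,0.4],
  [-0.001,0.04,0,0,0,0.7,0.4],
])

```text
t: 33.22
ee_pos: [458.8, 134.3, 242.9]
tcp_rot: [2.207, 2.234, 0.001]
wrist_force: [-0.0, -1.1, -0.0]
width: 59.7
gripper_force: 0.0
```

Request:
play_rows([
  [-0.001,0.04,0,0,0,0.7,0.4],
  [-0.001,0.038,0,0,0,0.7,0.4],
  [-0.001,0.038,0,0,0,0.7,0.4],
  [-0.001,0.02,0,0,0,0.7,0.4],
  [0,0.01,0,0,0,0.7,0.4],
  [0,0,0,0,0,0.7,0.4],
  [0,0,0,0,0,0.7,0.4],
  [0,0,0,0,0,0.7,0.4],
])

```text
t: 33.88
ee_pos: [455.8, 276.2, 242.1]
tcp_rot: [2.097, 2.337, -0.002]
wrist_force: [0.1, -0.3, 0.3]
width: 59.8
gripper_force: 0.0
```

```bash
python3 - <<'E'
from sh import *
s=bot.sense(); print(s['t'],s['ee_pos'],s['tcp_rot'],s['width'],s['wrist_force'])
im,c=cap('wrist'); it,_=cap('top')
sherds(im,c,(40,20,480,230),10,300)
a=cv2.resize(im,(400,300)); b=cv2.resize(it[90:270,90:430],(566,300),interpolation=cv2.INTER_CUBIC)
z=np.zeros((600,800,3),np.uint8); z[:300,:566]=b; z[300:,:400]=a; z[300:,400:]=cv2.resize(it,(400,300)); cv2.imwrite('pics/c8.png',z[:,:,::-1])
E
```

```text
33.8833 [455.84933066 276.23587349 242.08438015] [ 2.09726869e+00  2.33743586e+00 -2.19670531e-03] 59.80057178518886 [ 0.09524924 -0.34996657  0.29680645]
px [285.3 153.6] cen [484.7 282.8] mom [484.8 282.3] size [36.4 43.5] width axis deg 2.9 edges [(26, 22), (29, 92), (19, 2), (12, 45), (26, 93), (13, 142)]
px [212.   74.3] cen [393.1 360.8] mom [393.1 361.4] size [31.  46.7] width axis deg 10.9 edges [(19, 28), (29, 100), (16, 144), (12, 17), (11, 57), (28, 101), (14, 151)]
```

View pics/c8.png

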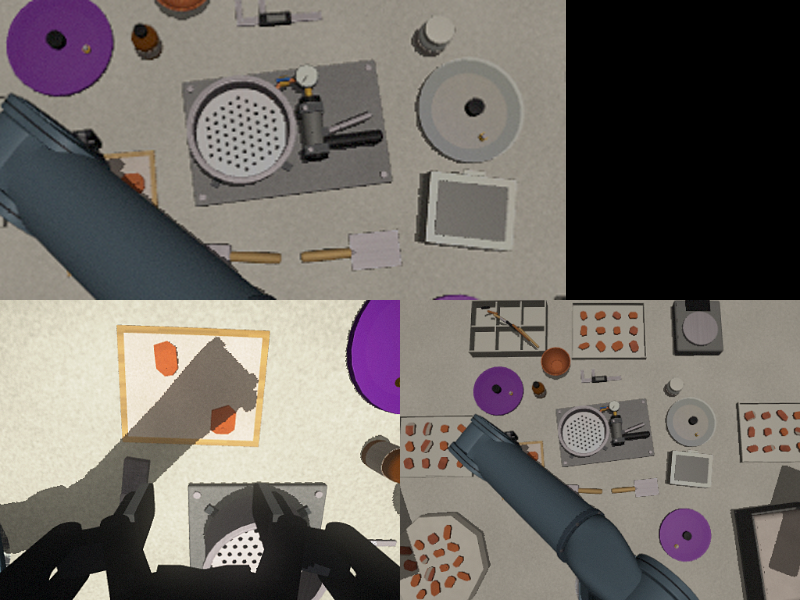

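c8: box closed, pot shelf empty, clear lid on the mat, and 2 washed sherds on the plywood. Picking sherd4 at (484.7,282.5).

Request:
play_rows([
  [0.0036,0.0008,-0.02,0,0,-0.5,0.4],
  [0.0036,0.0008,-0.02,0,0,-0.5,0.4],
  [0.0036,0.0008,-0.02,0,0,-0.5,0.4],
  [0.0036,0.0008,-0.02,0,0,-0.5,0.4],
  [0.0036,0.0008,-0.02,0,0,-0.5,0.4],
  [0.0036,0.0008,-0.02,0,0,-0.5,0.4],
  [0.0036,0.0008,-0.02,0,0,-0.5,0.4],
  [0.0036,0.0008,-0.02,0,0,0,0.4],
])

```text
t: 34.65
ee_pos: [484.8, 283.4, 81.4]
tcp_rot: [2.169, 2.271, -0.0]
wrist_force: [0.3, -0.5, 0.6]
width: 59.7
gripper_force: 0.0
```

Request:
play_rows([
  [0,0,-0.014,0,0,0,0.4],
  [0,0,-0.014,0,0,0,0.4],
  [0,0,-0.014,0,0,0,0.4],
  [0,0,-0.012,0,0,0,0.4],
  [0,0,-0.01,0,0,0,0.4],
  [0,0,-0.008,0,0,0,0.4],
  [0,0,-0.002,0,0,0,0.4],
  [0,0,0,0,0,0,0.4],
])

```text
t: 35.32
ee_pos: [483.8, 285.0, 7.9]
tcp_rot: [-2.166, -2.275, 0.001]
wrist_force: [-0.5, 0.3, 0.4]
width: 59.6
gripper_force: 0.0
```

Request:
play_rows([
  [0,0,0,0,0,0,0.2],
  [0,0,0,0,0,0,0],
  [0,0,0,0,0,0,-0.1],
  [0,0,0,0,0,0,-1],
  [0,0,0,0,0,0,-1],
  [0,0,0,0,0,0,-1],
  [0,0,0,0,0,0,-1],
  [0,0,0,0,0,0,-1],
], newtons=25)

```text
t: 35.98
ee_pos: [484.5, 285.3, 8.9]
tcp_rot: [2.167, 2.274, 0.001]
wrist_force: [-1.1, -0.5, 5.4]
width: 35.0
gripper_force: 26.1
```

Request:
play_rows([
  [0,0,0.004,0,0,0,-1],
  [0,0,0.01,0,0,0,-1],
  [0,0,0.024,0,0,0,-1],
  [0,0,0.03,0,0,0,-1],
  [0,0,0.03,0,0,0,-1],
  [0,0,0.03,0,0,0,-1],
  [0,0,0.02,0,0,0,-1],
  [0,0,0.01,0,0,0,-1],
])

```text
t: 36.65
ee_pos: [485.1, 285.9, 169.7]
tcp_rot: [2.166, 2.274, 0.006]
wrist_force: [1.6, 1.0, -0.4]
width: 35.1
gripper_force: 25.5
```

Request:
play_rows([
  [0.0103,-0.0212,0,0,0,0,-1],
  [0.0103,-0.0212,0,0,0,0,-1],
  [0.0103,-0.0212,0,0,0,0,-1],
  [0.0103,-0.0212,0,0,0,0,-1],
  [0.0103,-0.0212,0,0,0,0,-1],
  [0.0103,-0.0212,0,0,0,0,-1],
  [0.0103,-0.0212,0,0,0,0,-1],
  [0.0103,-0.0212,0,0,0,0,-1],
])

```text
t: 37.32
ee_pos: [566.2, 114.1, 165.8]
tcp_rot: [-2.166, -2.275, 0.002]
wrist_force: [-0.1, -0.6, 0.0]
width: 34.9
gripper_force: 25.5
```

Request:
play_rows([
  [0,0,-0.01,0,0,0,-1],
  [0,0,-0.018,0,0,0,-1],
  [0,0,-0.018,0,0,0,-1],
  [0,0,-0.018,0,0,0,-1],
  [0,0,-0.018,0,0,0,-1],
  [0,0,-0.014,0,0,0,-1],
  [0,0,-0.01,0,0,0,-1],
  [0,0,-0.002,0,0,0,-1],
])

```text
t: 37.98
ee_pos: [565.3, 115.4, 56.9]
tcp_rot: [-2.165, -2.274, 0.004]
wrist_force: [-4.5, -1.8, 6.9]
width: 35.0
gripper_force: 26.1
```

Request:
play_rows([
  [0,0,-0.001,0,0,0,-1],
  [0,0,0,0,0,0,-1],
  [0,0,-0.001,0,0,0,-1],
  [0,0,0,0,0,0,-1],
  [0,0,0,0,0,0,-1],
  [0,0,0,0,0,0,-1],
  [0,0,0,0,0,0,-1],
  [0,0,0,0,0,0,-1],
])

```text
t: 38.65
ee_pos: [567.0, 115.7, 56.9]
tcp_rot: [2.166, 2.275, 0.002]
wrist_force: [-1.0, 0.4, 5.6]
width: 35.0
gripper_force: 26.1
```

Request:
play_rows([
  [0,0,0,0,0,0,-0.15],
  [0,0,0,0,0,0,-0.05],
  [0,0,0,0,0,0,0.1],
  [0,0,0,0,0,0,0.25],
  [0,0,0,0,0,0,0.3],
  [0,0,0.01,0,0,0,0.3],
  [0,0,0.025,0,0,0,0.3],
  [0,0,0.035,0,0,0,0.3],
])

```text
t: 39.32
ee_pos: [564.5, 114.9, 125.4]
tcp_rot: [-2.164, -2.273, 0.006]
wrist_force: [0.7, 0.2, -0.0]
width: 55.5
gripper_force: 0.0
```

Request:
play_rows([
  [0,0,0.035,0,0,0,0.3],
  [0,0,0.03,0,0,0,0.3],
  [-0.012,0.018,0.01,0,0,0.8,0.3],
  [-0.02,0.03,0,0,0,0.8,0.3],
  [-0.025,0.037,0,0,0,0.8,0.3],
  [-0.025,0.037,0,0,0,0.8,0.3],
  [-0.025,0.037,0,0,0,0.8,0.3],
  [-0.025,0.037,0,0,0,0.8,0.3],
])

```text
t: 39.98
ee_pos: [439.2, 303.0, 201.7]
tcp_rot: [2.068, 2.364, 0.0]
wrist_force: [0.7, 0.2, 0.3]
width: 55.5
gripper_force: 0.0
```

Request:
play_rows([
  [-0.02,0.028,0,0,0,0.8,0.3],
  [-0.015,0.016,0,0,0,0.8,0.3],
  [-0.004,0.003,-0.02,0,0,0.8,0.3],
  [0,0,-0.02,0,0,0,0.3],
  [0,0,-0.02,0,0,0,0.3],
  [0,0,-0.02,0,0,0,0.3],
  [0,0,-0.01,0,0,0,0.3],
  [0,0,0,0,0,0,0.3],
])

```text
t: 40.65
ee_pos: [400.6, 347.5, 109.6]
tcp_rot: [-2.018, -2.407, 0.006]
wrist_force: [0.4, 0.0, -0.2]
width: 55.6
gripper_force: 0.0
```

```bash
python3 - <<'E'
from sh import *
s=bot.sense(); print(s['t'],s['ee_pos'],s['tcp_rot'],s['width'],s['wrist_force'],s['qpos'].round(2))
im,c=cap('wrist'); np.save('w9.npy',im)
sherds(im,c,(100,20,400,290),10,400)
E
```

```text
40.65 [400.63865061 347.54681873 109.57230666] [-2.01815745 -2.40675091  0.00596533] 55.58126809598655 [ 0.35668163  0.00877452 -0.16700447] [-0.28  0.61 -0.68  1.91  0.52  0.81 -1.07]
px [254.7 170.2] cen [393.9 360.8] mom [393.6 361.2] size [30.8 47.6] width axis deg 10.2 edges [(19, 23), (33, 100), (14, 146), (11, 10), (12, 54), (30, 101), (14, 149)]
```

Request:
play_rows([
  [-0.0035,0.0065,0,0,0,0,0.3],
  [-0.0035,0.0065,-0.012,0,0,0,0.3],
  [0,0,-0.02,0,0,0,0.3],
  [0,0,-0.02,0,0,0,0.3],
  [0,0,-0.02,0,0,0,0.3],
  [0,0,-0.018,0,0,0,0.3],
  [0,0,-0.008,0,0,0,0.3],
  [0,0,-0.002,0,0,0,0.3],
])

```text
t: 41.37
ee_pos: [394.8, 361.9, 11.0]
tcp_rot: [-2.019, -2.406, 0.001]
wrist_force: [-0.2, 0.3, 0.6]
width: 55.6
gripper_force: 0.0
```

Request:
play_rows([
  [0,0,0,0,0,0,0.2],
  [0,0,0,0,0,0,0],
  [0,0,0,0,0,0,-0.2],
  [0,0,0,0,0,0,-1],
  [0,0,0,0,0,0,-1],
  [0,0,0,0,0,0,-1],
  [0,0,0,0,0,0,-1],
  [0,0,0,0,0,0,-1],
], newtons=25)

```text
t: 42.03
ee_pos: [395.8, 362.2, 12.4]
tcp_rot: [2.02, 2.406, 0.003]
wrist_force: [-0.2, -0.4, 6.6]
width: 29.1
gripper_force: 26.1
```

Request:
play_rows([
  [0,0,0.004,0,0,0,-1],
  [0,0,0.01,0,0,0,-1],
  [0,0,0.024,0,0,0,-1],
  [0,0,0.03,0,0,0,-1],
  [0,0,0.03,0,0,0,-1],
  [0,0,0.03,0,0,0,-1],
  [0,0,0.025,0,0,0,-1],
  [0,0,0.015,0,0,0,-1],
])

```text
t: 42.7
ee_pos: [395.7, 362.4, 182.9]
tcp_rot: [2.019, 2.406, 0.006]
wrist_force: [1.1, 0.5, 0.3]
width: 29.1
gripper_force: 25.4
```

Request:
play_rows([
  [0.0107,-0.0195,0,0,0,-0.45,-1],
  [0.0107,-0.0195,0,0,0,-0.45,-1],
  [0.0107,-0.0195,0,0,0,-0.45,-1],
  [0.0107,-0.0195,0,0,0,-0.45,-1],
  [0.0107,-0.0195,0,0,0,-0.45,-1],
  [0.0107,-0.0195,0,0,0,-0.45,-1],
  [0.0107,-0.0195,0,0,0,-0.45,-1],
  [0.0107,-0.0195,0,0,0,-0.45,-1],
])

```text
t: 43.37
ee_pos: [480.9, 204.4, 180.0]
tcp_rot: [2.094, 2.341, 0.0]
wrist_force: [0.8, 1.5, 0.1]
width: 28.5
gripper_force: 25.4
```

Request:
play_rows([
  [0.0107,-0.0195,0,0,0,-0.45,-1],
  [0.0107,-0.0195,0,0,0,-0.45,-1],
  [0.0107,-0.0195,0,0,0,-0.45,-1],
  [0.0107,-0.0195,0,0,0,-0.45,-1],
  [0.0107,-0.0195,0,0,0,-0.45,-1],
  [0.0107,-0.0195,0,0,0,-0.45,-1],
  [0.0107,-0.0195,0,0,0,-0.45,-1],
  [0.0107,-0.0195,0,0,0,-0.45,-1],
])

```text
t: 44.03
ee_pos: [566.5, 48.5, 180.0]
tcp_rot: [2.167, 2.275, 0.0]
wrist_force: [1.4, -0.0, -0.3]
width: 28.8
gripper_force: 25.4
```

Request:
play_rows([
  [0,0,-0.01,0,0,0,-1],
  [0,0,-0.018,0,0,0,-1],
  [0,0,-0.02,0,0,0,-1],
  [0,0,-0.02,0,0,0,-1],
  [0,0,-0.02,0,0,0,-1],
  [0,0,-0.015,0,0,0,-1],
  [0,0,-0.01,0,0,0,-1],
  [0,0,0,0,0,0,-1],
])

```text
t: 44.7
ee_pos: [564.8, 49.5, 64.8]
tcp_rot: [-2.165, -2.274, 0.004]
wrist_force: [-0.3, -0.2, -1.3]
width: 29.0
gripper_force: 25.4
```

Request:
play_rows([
  [0,0,-0.001,0,0,0,-1],
  [0,0,-0.001,0,0,0,-1],
  [0,0,0,0,0,0,-1],
  [0,0,0,0,0,0,-1],
  [0,0,0,0,0,0,-1],
  [0,0,0,0,0,0,-1],
  [0,0,0,0,0,0,-1],
  [0,0,0,0,0,0,-1],
])

```text
t: 45.37
ee_pos: [566.4, 49.5, 64.4]
tcp_rot: [2.167, 2.275, 0.0]
wrist_force: [-0.2, 0.5, -0.1]
width: 28.8
gripper_force: 25.4
```

Request:
play_rows([
  [0,0,-0.001,0,0,0,-1],
  [0,0,-0.001,0,0,0,-1],
  [0,0,-0.001,0,0,0,-1],
  [0,0,-0.0005,0,0,0,-1],
  [0,0,0,0,0,0,-1],
  [0,0,0,0,0,0,-1],
  [0,0,0,0,0,0,-1],
  [0,0,0,0,0,0,-1],
])

```text
t: 46.03
ee_pos: [566.4, 49.5, 60.8]
tcp_rot: [2.167, 2.275, 0.0]
wrist_force: [-1.1, 0.5, -0.1]
width: 28.8
gripper_force: 25.4
```

Request:
play_rows([
  [0,0,-0.0007,0,0,0,-1],
  [0,0,0,0,0,0,-1],
  [0,0,-0.0007,0,0,0,-1],
  [0,0,0,0,0,0,-1],
  [0,0,0,0,0,0,-1],
  [0,0,0,0,0,0,-1],
  [0,0,0,0,0,0,-1],
  [0,0,0,0,0,0,-1],
])

```text
t: 46.7
ee_pos: [566.5, 49.5, 60.3]
tcp_rot: [2.166, 2.274, -0.0]
wrist_force: [-3.2, -0.4, 10.0]
width: 28.9
gripper_force: 26.4
```

Request:
play_rows([
  [0,0,0,0,0,0,-0.28],
  [0,0,0,0,0,0,-0.2],
  [0,0,0,0,0,0,-0.05],
  [0,0,0,0,0,0,0.1],
  [0,0,0,0,0,0,0.2],
  [0,0,0.01,0,0,0,0.2],
  [0,0,0.025,0,0,0,0.3],
  [0,0,0.035,0,0,0,0.3],
])

```text
t: 47.37
ee_pos: [564.3, 49.2, 128.5]
tcp_rot: [-2.164, -2.273, 0.006]
wrist_force: [1.0, -0.4, 0.3]
width: 55.5
gripper_force: 0.0
```

Request:
play_rows([
  [0,0,0.035,0,0,0,0.4],
  [0,0.005,0.035,0,0,0,0.4],
  [0,0.01,0.03,0,0,0,0.4],
  [0,0.01,0.015,0,0,0,0.4],
  [0,0.005,0,0,0,0,0.4],
  [0,0,0,0,0,0,0.4],
  [0,0,0,0,0,0,0.4],
  [0,0,0,0,0,0,0.4],
])

```text
t: 48.03
ee_pos: [565.5, 78.4, 242.9]
tcp_rot: [-2.166, -2.273, 0.004]
wrist_force: [0.5, -0.3, -0.2]
width: 59.6
gripper_force: 0.0
```

```bash
python3 - <<'E'
from sh import *
s=bot.sense(); print(s['t'],s['ee_pos'],s['tcp_rot'],s['width'],s['wrist_force'])
im,c=cap('wrist'); np.save('w10.npy',im);np.save('w10c.npy',c,allow_pickle=True); cv2.imwrite('pics/w10.png',cv2.resize(im,(800,600))[:,:,::-1])
sherds(im,c,(150,50,340,230),58,200)
E
```

```text
48.0333 [565.47933806  78.43223364 242.94051606] [-2.16648686 -2.27336898  0.00399976] 59.63913706477304 [ 0.51043475 -0.29259442 -0.23242901]
px [260.2 192.6] cen [566.7  48.2] mom [566.5  48.3] size [30.1 47.8] width axis deg -0.2 edges [(15, 19), (29, 90), (16, 124), (12, 178), (12, 46), (29, 91), (17, 145)]
px [263.8 131.8] cen [566.9 113.6] mom [567.  112.8] size [36.  43.3] width axis deg 2.1 edges [(26, 22), (29, 94), (17, 3), (12, 41), (27, 92), (14, 145)]
```

View pics/w10.png

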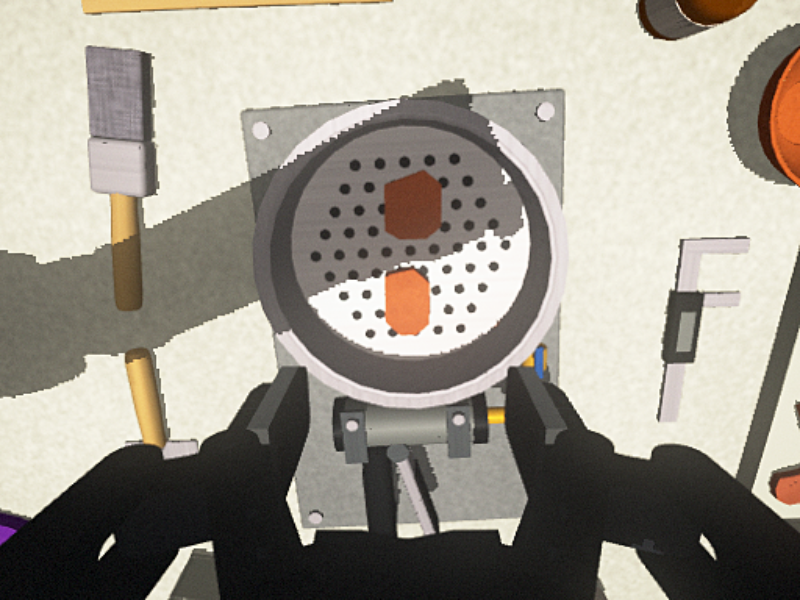

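w10: both washed sherds lie flat on the shelf, side by side at (413,205) and (408,302), with a clear gap between them. Back to the lid.

Request:
play_rows([
  [0.0029,-0.015,0,0,0,0,0.4],
  [0.0029,-0.027,0,0,0,0,0.4],
  [0.0029,-0.027,0,0,0,0,0.4],
  [0.0029,-0.027,0,0,0,0,0.4],
  [0.0029,-0.027,0,0,0,0,0.4],
  [0.0029,-0.027,0,0,0,0,0.4],
  [0.0029,-0.027,0,0,0,0,0.4],
  [0.0029,-0.027,0,0,0,0,0.4],
])

```text
t: 48.75
ee_pos: [588.8, -126.5, 243.2]
tcp_rot: [-2.167, -2.273, 0.002]
wrist_force: [0.3, -0.3, -0.4]
width: 59.8
gripper_force: 0.0
```

Request:
play_rows([
  [0.0029,-0.027,0,0,0,0,0.4],
  [0.0029,-0.027,0,0,0,0,0.4],
  [0.0029,-0.027,0,0,0,0,0.4],
  [0.0029,-0.027,0,0,0,0,0.4],
  [0.0029,-0.027,0,0,0,0,0.4],
  [0.0029,-0.027,-0.01,0,0,0,0.4],
  [0.0029,-0.027,-0.02,0,0,0,0.4],
  [0.0029,-0.025,-0.02,0,0,0,0.4],
])

```text
t: 49.42
ee_pos: [612.2, -341.1, 193.1]
tcp_rot: [2.168, 2.273, -0.001]
wrist_force: [0.2, -0.2, -0.7]
width: 60.0
gripper_force: 0.0
```

Request:
play_rows([
  [0,0,-0.02,0,0,0,0.4],
  [0,0,-0.015,0,0,0,0.4],
  [0,0,0,0,0,0,0.4],
  [0,0,0,0,0,0,0.4],
  [0,0,0,0,0,0,0.4],
  [0,0,0,0,0,0,0.4],
  [0,0,0,0,0,0,0.4],
  [0,0,0,0,0,0,0.4],
])

```text
t: 50.08
ee_pos: [613.3, -338.4, 160.6]
tcp_rot: [2.165, 2.274, 0.001]
wrist_force: [-0.2, 0.2, -0.1]
width: 59.9
gripper_force: 0.0
```

```bash
cat > fit.py <<'E'
from h import *
def circ(c,pts,z,k=1/1.5625):
    A=np.array([at(c,u*k,v*k,z)[:2] for u,v in pts]); M=np.c_[2*A,np.ones(len(A))]
    s=np.linalg.lstsq(M,(A**2).sum(1),rcond=None)[0]; return s[:2].round(1),np.sqrt(s[2]+s[:2]@s[:2]).round(1)
E
python3 - <<'E'
from sh import *; from fit import circ
s=bot.sense(); print(s['t'],s['ee_pos'],s['tcp_rot'],s['width'])
im,c=cap('wrist'); np.save('w11.npy',im); cv2.imwrite('pics/w11.png',cv2.resize(im,(800,600))[:,:,::-1])
blk=lambda h,s,v:(v<60)
for b in blobs(im,blk,(200,110,330,235),300): print('knob',np.round(b[:6],1).tolist(),at(c,b[0],b[1],36),proj(c,(612,-340,36)))
c0=np.load('w10c.npy',allow_pickle=True).item()
print('rim',circ(c0,[(253,250),(567,235),(405,98),(410,408),(310,373),(515,370),(300,140),(520,135)],100))
E
```

```text
50.0833 [ 613.32767876 -338.39310945  160.55194835] [2.16511334e+00 2.27411501e+00 5.56028943e-04] 59.87647699991186
knob [259.3, 179.0, 36.9, 36.9, 14.0, 1045.5] [ 612.7 -337.3   36. ] [258.3 182. ]
rim (array([567.4,  83. ]), np.float64(92.5))
```

View pics/w11.png

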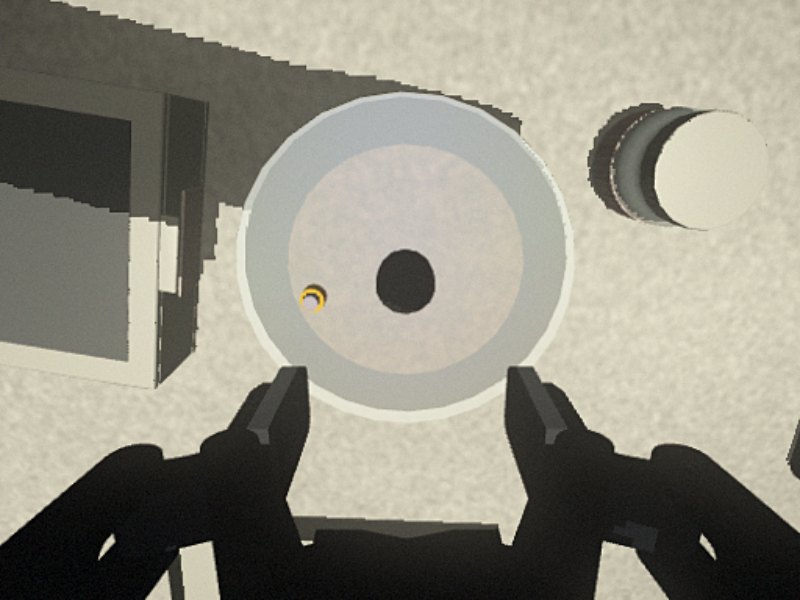

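w11: the lid on the mat has its knob at (405,281), midway between the fingers. The box is closed at left.

Request:
play_rows([
  [0,0,-0.018,0,0,0,0.4],
  [0,0,-0.022,0,0,0,0.4],
  [0,0,-0.022,0,0,0,0.4],
  [0,0,-0.022,0,0,0,0.4],
  [0,0,-0.022,0,0,0,0.4],
  [0,0,-0.017,0,0,0,0.4],
  [0,0,-0.009,0,0,0,0.4],
  [0,0,0,0,0,0,0.4],
])

```text
t: 50.8
ee_pos: [611.5, -337.9, 25.3]
tcp_rot: [-2.164, -2.273, 0.002]
wrist_force: [-0.8, -0.4, -0.3]
width: 59.7
gripper_force: 0.0
```

Request:
play_rows([
  [0,0,0,0,0,0,0.1],
  [0,0,0,0,0,0,-0.1],
  [0,0,0,0,0,0,-0.2],
  [0,0,0,0,0,0,-1],
  [0,0,0,0,0,0,-1],
  [0,0,0,0,0,0,-1],
  [0,0,0,0,0,0,-1],
  [0,0,0,0,0,0,-1],
], newtons=45)

```text
t: 51.47
ee_pos: [613.2, -339.1, 29.2]
tcp_rot: [2.166, 2.273, -0.0]
wrist_force: [-2.8, 0.9, 4.9]
width: 30.2
gripper_force: 45.0
```

Request:
play_rows([
  [0,0,0.002,0,0,0,-1],
  [0,0,0.004,0,0,0,-1],
  [0,0,0.012,0,0,0,-1],
  [0,0,0.022,0,0,0,-1],
  [0,0,0.03,0,0,0,-1],
  [0,0,0.03,0,0,0,-1],
  [0,0,0.03,0,0,0,-1],
  [0,0,0.03,0,0,0,-1],
])

```text
t: 52.13
ee_pos: [612.4, -338.2, 189.5]
tcp_rot: [-2.166, -2.275, -0.0]
wrist_force: [-0.1, 0.2, -4.5]
width: 30.1
gripper_force: 45.4
```

Request:
play_rows([
  [-0.0015,0.012,0,0,0,0,-1],
  [-0.003,0.024,0,0,0,0,-1],
  [-0.003,0.028,0,0,0,0,-1],
  [-0.003,0.028,0,0,0,0,-1],
  [-0.003,0.028,0,0,0,0,-1],
  [-0.003,0.028,0,0,0,0,-1],
  [-0.003,0.028,0,0,0,0,-1],
  [-0.003,0.028,0,0,0,0,-1],
])

```text
t: 52.8
ee_pos: [589.1, -132.5, 186.9]
tcp_rot: [-2.165, -2.275, 0.001]
wrist_force: [0.8, 0.2, -3.5]
width: 30.2
gripper_force: 45.4
```

Request:
play_rows([
  [-0.003,0.028,0,0,0,0,-1],
  [-0.003,0.028,0,0,0,0,-1],
  [-0.003,0.028,0,0,0,0,-1],
  [-0.003,0.028,0,0,0,0,-1],
  [-0.003,0.028,0,0,0,0,-1],
  [-0.003,0.028,0,0,0,0,-1],
  [-0.003,0.028,0,0,0,0,-1],
  [-0.002,0.02,0,0,0,0,-1],
])

```text
t: 53.47
ee_pos: [565.5, 85.3, 187.2]
tcp_rot: [-2.162, -2.277, -0.001]
wrist_force: [-0.2, 0.7, -4.3]
width: 30.2
gripper_force: 45.4
```

Request:
play_rows([
  [0,0,-0.01,0,0,0,-1],
  [0,0,-0.01,0,0,0,-1],
  [0,0,-0.01,0,0,0,-1],
  [0,0,-0.01,0,0,0,-1],
  [0,0,0,0,0,0,-1],
  [0,0,0,0,0,0,-1],
  [0,0,0,0,0,0,-1],
  [0,0,0,0,0,0,-1],
])

```text
t: 54.13
ee_pos: [567.7, 81.3, 147.9]
tcp_rot: [2.167, 2.274, 0.001]
wrist_force: [0.5, 0.7, -4.5]
width: 30.2
gripper_force: 45.4
```

```bash
python3 - <<'E'
from h import *
s=bot.sense(); print(s['t'],s['ee_pos'],s['tcp_rot'],s['width'],s['wrist_force'])
im,c=cap('wrist'); np.save('w12.npy',im); np.save('w12c.npy',c,allow_pickle=True);cv2.imwrite('pics/w12.png',cv2.resize(im,(800,600))[:,:,::-1])
E
```

```text
54.1333 [567.74456632  81.34782583 147.86630375] [2.16705189e+00 2.27379224e+00 1.26095760e-03] 30.152008770052294 [ 0.50576389  0.72163833 -4.49441246]
```

View pics/w12.png

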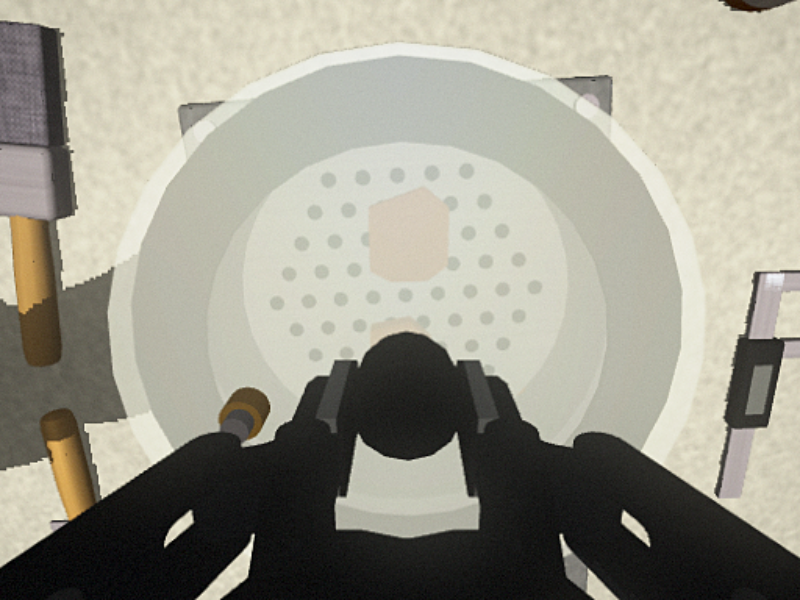

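w12: the lid hangs level over the pot with both sherds visible beneath. Lowering it onto the rim.

Request:
play_rows([
  [0,0.0008,-0.004,0,0,0,-1],
  [0,0,-0.004,0,0,0,-1],
  [0,0,-0.004,0,0,0,-1],
  [0,0,-0.004,0,0,0,-1],
  [0,0,-0.003,0,0,0,-1],
  [0,0,-0.001,0,0,0,-1],
  [0,0,0,0,0,0,-1],
  [0,0,0,0,0,0,-1],
])

```text
t: 54.85
ee_pos: [567.3, 82.4, 127.4]
tcp_rot: [-2.167, -2.275, 0.0]
wrist_force: [-0.1, 0.3, -5.3]
width: 30.3
gripper_force: 45.5
```

Request:
play_rows([
  [0,0,-0.001,0,0,0,-1],
  [0,0,-0.001,0,0,0,-1],
  [0,0,0,0,0,0,-1],
  [0,0,0,0,0,0,-1],
  [0,0,0,0,0,0,-1],
  [0,0,0,0,0,0,-1],
  [0,0,0,0,0,0,-1],
  [0,0,0,0,0,0,-1],
])

```text
t: 55.52
ee_pos: [567.2, 82.3, 125.4]
tcp_rot: [2.167, 2.275, -0.0]
wrist_force: [-1.2, -0.2, -5.2]
width: 30.4
gripper_force: 45.5
```

Request:
play_rows([
  [0,0,-0.0007,0,0,0,-1],
  [0,0,0,0,0,0,-1],
  [0,0,-0.0007,0,0,0,-1],
  [0,0,0,0,0,0,-1],
  [0,0,-0.0006,0,0,0,-1],
  [0,0,0,0,0,0,-1],
  [0,0,0,0,0,0,-1],
  [0,0,0,0,0,0,-1],
])

```text
t: 56.18
ee_pos: [567.4, 82.3, 125.1]
tcp_rot: [2.166, 2.274, -0.001]
wrist_force: [-5.8, -2.3, 13.7]
width: 30.3
gripper_force: 47.4
```

Request:
play_rows([
  [0,0,0,0,0,0,-0.28],
  [0,0,0,0,0,0,-0.2],
  [0,0,0,0,0,0,0],
  [0,0,0,0,0,0,0.2],
  [0,0,0,0,0,0,0.4],
  [0,0,0.01,0,0,0,0.4],
  [0,0,0.025,0,0,0,0.6],
  [0,0,0.035,0,0,0,0.7],
])

```text
t: 56.85
ee_pos: [565.4, 81.9, 192.4]
tcp_rot: [-2.164, -2.273, 0.006]
wrist_force: [1.4, -0.3, 0.3]
width: 72.5
gripper_force: 0.0
```

Request:
play_rows([
  [0,0,0.025,0,0,0,0.7],
  [0,0,0.02,0,0,0,0.7],
  [0,0,0.01,0,0,0,0.7],
  [0,0,0,0,0,0,0.7],
  [0,0,0,0,0,0,0.7],
  [0,0,0,0,0,0,0.7],
  [0,0,0,0,0,0,0.7],
  [0,0,0,0,0,0,0.7],
])

```text
t: 57.52
ee_pos: [566.6, 82.1, 247.1]
tcp_rot: [-2.166, -2.274, 0.003]
wrist_force: [-0.1, -0.8, -0.4]
width: 72.8
gripper_force: 0.0
```

```bash
python3 - <<'E'
from h import *
s=bot.sense(); print(s['t'],s['ee_pos'],s['tcp_rot'],s['width'],s['wrist_force'])
im,c=cap('wrist'); np.save('w13.npy',im); np.save('w13c.npy',c,allow_pickle=True);cv2.imwrite('pics/w13.png',cv2.resize(im,(800,600))[:,:,::-1])
E
```

```text
57.5167 [566.56261808  82.13851413 247.09692688] [-2.16554615 -2.27390296  0.0026499 ] 72.83273208325434 [-0.07626864 -0.76762471 -0.40198614]
```

View pics/w13.png

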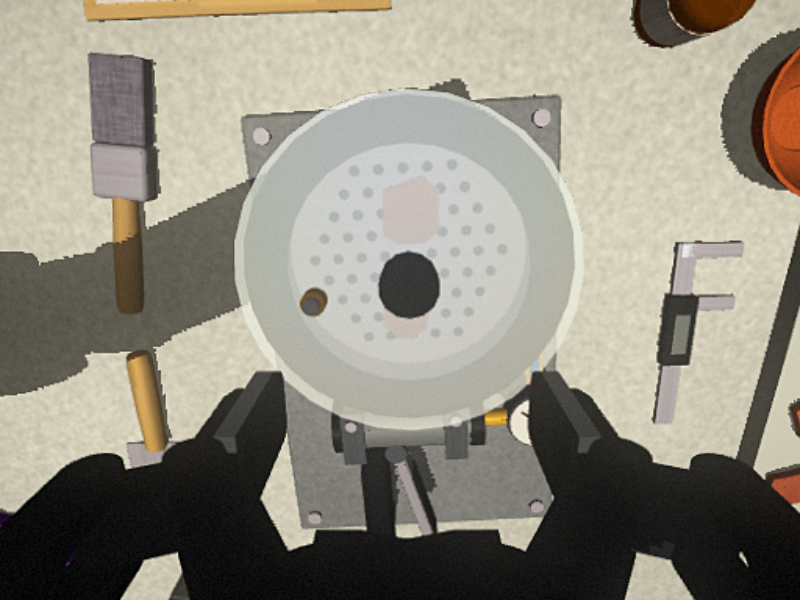

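Request:
play_rows([
  [-0.0005,-0.0257,0,0,0,0.45,1],
  [-0.0005,-0.0257,0,0,0,0.45,1],
  [-0.0005,-0.0257,0,0,0,0.45,1],
  [-0.0005,-0.0257,0,0,0,0.45,1],
  [-0.0005,-0.0257,0,0,0,0.45,1],
  [-0.0005,-0.0257,0,0,0,0.45,1],
  [-0.0005,-0.0257,0,0,0,0.45,1],
  [0,-0.0257,0,0,0,0.45,1],
])

```text
t: 58.23
ee_pos: [563.3, -124.5, 247.9]
tcp_rot: [-2.093, -2.342, 0.001]
wrist_force: [0.3, -1.1, -0.2]
width: 85.3
gripper_force: 0.0
```

Request:
play_rows([
  [0,0,-0.015,0,0,0,1],
  [0,0,-0.02,0,0,0,1],
  [0,0,-0.02,0,0,0,1],
  [0,0,-0.02,0,0,0,1],
  [0,0,-0.012,0,0,0,1],
  [0,0,0,0,0,0,1],
  [0,0,0,0,0,0,1],
  [0,0,0,0,0,0,1],
])

```text
t: 58.9
ee_pos: [564.5, -123.2, 162.3]
tcp_rot: [2.093, 2.341, 0.001]
wrist_force: [-0.3, 0.2, 0.7]
width: 85.3
gripper_force: 0.0
```

```bash
python3 - <<'E'
from h import *; from fit import circ
s=bot.sense(); print(s['t'],s['ee_pos'],s['tcp_rot'],s['width'],s['wrist_force'])
im,c=cap('wrist'); np.save('w14.npy',im); np.save('w14c.npy',c,allow_pickle=True);cv2.imwrite('pics/w14.png',cv2.resize(im,(800,600))[:,:,::-1])
c0=np.load('w13c.npy',allow_pickle=True).item()
print('lid',circ(c0,[(234,260),(583,255),(410,89),(410,430),(290,145),(530,143),(300,392),(530,378)],114))
k=1/1.5625; print('knob',at(c0,409*k,286*k,133))
E
```

```text
58.9 [ 564.53865061 -123.16818745  162.34213445] [2.09320846e+00 2.34108562e+00 1.40567480e-03] 85.34288630761418 [-0.26065386  0.15387804  0.66641869]
lid (array([567.3,  82.6]), np.float64(97.7))
knob [567.6  82.7 133. ]
```

View pics/w14.png

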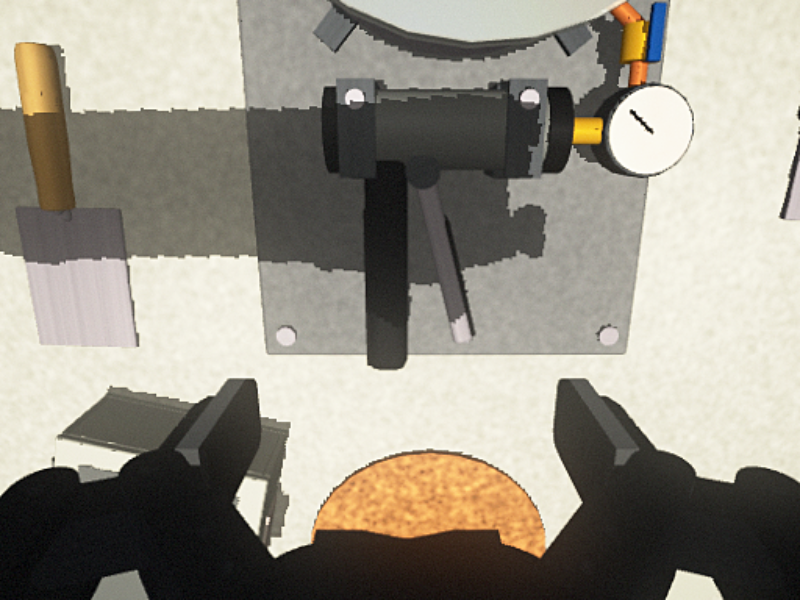

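w14: the lid sits on the pot, centred to within 0.5 mm of the rim by the fit. The pump grip spans x 366..408 and the lever runs (425,175)-(462,340).

```bash
python3 - <<'E'
from h import *
c=np.load('w14c.npy',allow_pickle=True).item();k=1/1.5625
for p in ((366,200),(406,200),(366,360),(407,360)): print('grip',at(c,p[0]*k,p[1]*k,73))
for p in ((418,190),(437,190),(450,335),(471,335)): print('lever',at(c,p[0]*k,p[1]*k,70))
print('barrel edge',at(c,450*k,172*k,64))
E
```

```text
grip [541.  -77.3  73. ]
grip [559.1 -75.3  73. ]
grip [ 548.  -156.2   73. ]
grip [ 568.4 -153.9   73. ]
lever [564.1 -70.5  70. ]
lever [572.8 -69.5  70. ]
lever [ 588.4 -139.4   70. ]
lever [ 598.8 -138.2   70. ]
barrel edge [578.2 -61.1  64. ]
```

Request:
play_rows([
  [-0.002,0.0015,-0.01,0,0,0,1],
  [-0.0018,0.0015,-0.016,0,0,0,1],
  [0,0,-0.018,0,0,0,1],
  [0,0,-0.02,0,0,0,1],
  [0,0,-0.02,0,0,0,1],
  [0,0,-0.02,0,0,0,1],
  [0,0,-0.014,0,0,0,1],
  [0,0,-0.006,0,0,0,1],
])

```text
t: 59.62
ee_pos: [558.7, -120.1, 35.5]
tcp_rot: [-2.093, -2.34, 0.002]
wrist_force: [-0.3, -0.6, 0.1]
width: 85.3
gripper_force: 0.0
```

Request:
play_rows([
  [0,0,0,0,0,0,0.6],
  [0,0,0,0,0,0,0.2],
  [0,0,0,0,0,0,0],
  [0,0,0,0,0,0,-0.15],
  [0,0,0,0,0,0,-0.3],
  [0,0,0,0,0,0,-1],
  [0,0,0,0,0,0,-1],
  [0,0,0,0,0,0,-1],
], newtons=40)

```text
t: 60.28
ee_pos: [560.5, -121.2, 40.2]
tcp_rot: [2.094, 2.339, -0.002]
wrist_force: [-7.0, -1.4, 17.8]
width: 31.1
gripper_force: 39.7
```

Request:
play_rows([
  [0,0,0,0,0,0,-1],
  [0,0,0,0,0,0,-1],
  [0,0,0,0,0,0,-1],
  [0,0,0,0,0,0,-1],
  [0,0,0,0,0,0,-1],
  [0,0,0,0,0,0,-1],
  [0,0,0,0,0,0,-1],
  [0,0,0,0,0,0,-1],
])

```text
t: 60.95
ee_pos: [560.5, -121.1, 40.2]
tcp_rot: [2.094, 2.339, -0.002]
wrist_force: [-6.6, -1.4, 18.6]
width: 30.9
gripper_force: 39.7
```

Request:
play_rows([
  [0,0,0,0,0,0,0],
  [0,0,0,0,0,0,0.5],
  [0,0,0,0,0,0,1],
  [0,0,0,0,0,0,1],
  [0,0,0,0,0,0,1],
  [0,0,0,0,0,0,1],
  [0,0,0,0,0,0,1],
  [0,0,0,0,0,0,1],
])

```text
t: 61.62
ee_pos: [559.8, -120.5, 37.4]
tcp_rot: [2.094, 2.342, -0.001]
wrist_force: [-0.4, -0.0, 0.2]
width: 85.3
gripper_force: 0.0
```

```bash
python3 - <<'E'
from h import *
im,c=cap('wrist'); cv2.imwrite('pics/w15.png',cv2.resize(im,(600,450))[:,:,::-1])
E
```

Request:
play_rows([
  [0,0,0,0,0,0,0.6],
  [0,0,0,0,0,0,0.2],
  [0,0,0,0,0,0,0],
  [0,0,0,0,0,0,-0.15],
  [0,0,0,0,0,0,-0.3],
  [0,0,0,0,0,0,-1],
  [0,0,0,0,0,0,-1],
  [0,0,0,0,0,0,-1],
])

```text
t: 62.33
ee_pos: [560.4, -120.9, 39.1]
tcp_rot: [2.094, 2.34, -0.001]
wrist_force: [-4.5, -1.1, 16.7]
width: 31.0
gripper_force: 39.8
```

Request:
play_rows([
  [0,0,0,0,0,0,-1],
  [0,0,0,0,0,0,-1],
  [0,0,0,0,0,0,-1],
  [0,0,0,0,0,0,-1],
  [0,0,0,0,0,0,-1],
  [0,0,0,0,0,0,-1],
  [0,0,0,0,0,0,-1],
  [0,0,0,0,0,0,-1],
])

```text
t: 63.0
ee_pos: [560.4, -120.8, 39.1]
tcp_rot: [2.094, 2.34, -0.001]
wrist_force: [-4.5, -0.4, 16.5]
width: 31.1
gripper_force: 39.8
```

Request:
play_rows([
  [0,0,0,0,0,0,0],
  [0,0,0,0,0,0,0.5],
  [0,0,0,0,0,0,1],
  [0,0,0,0,0,0,1],
  [0,0,0,0,0,0,1],
  [0,0,0,0,0,0,1],
  [0,0,0,0,0,0,1],
  [0,0,0,0,0,0,1],
])

```text
t: 63.67
ee_pos: [559.7, -120.5, 37.3]
tcp_rot: [-2.094, -2.341, 0.001]
wrist_force: [0.2, -0.6, -0.7]
width: 85.1
gripper_force: 0.0
```

Request:
play_rows([
  [0,0,0,0,0,0,1],
  [0,0,0,0,0,0,1],
  [0,0,0,0,0,0,0.4],
  [0,0,0,0,0,0,0],
  [0,0,0,0,0,0,-0.15],
  [0,0,0,0,0,0,-0.3],
  [0,0,0,0,0,0,-1],
  [0,0,0,0,0,0,-1],
])

```text
t: 64.33
ee_pos: [560.4, -120.9, 39.1]
tcp_rot: [2.094, 2.34, -0.001]
wrist_force: [-4.8, -0.8, 17.8]
width: 31.0
gripper_force: 40.7
```

Request:
play_rows([
  [0,0,0,0,0,0,-1],
  [0,0,0,0,0,0,-1],
  [0,0,0,0,0,0,-1],
  [0,0,0,0,0,0,-1],
  [0,0,0,0,0,0,-1],
  [0,0,0,0,0,0,-1],
  [0,0,0,0,0,0,-1],
  [0,0,0,0,0,0,-1],
])

```text
t: 65.0
ee_pos: [560.4, -120.9, 39.1]
tcp_rot: [2.094, 2.34, -0.001]
wrist_force: [-4.4, -1.4, 16.7]
width: 30.9
gripper_force: 40.6
```

Request:
play_rows([
  [0,0,0,0,0,0,0],
  [0,0,0,0,0,0,0.5],
  [0,0,0,0,0,0,1],
  [0,0,0,0,0,0,1],
  [0,0,0,0,0,0,1],
  [0,0,0,0,0,0,1],
  [0,0,0,0,0,0,1],
  [0,0,0,0,0,0,1],
])

```text
t: 65.67
ee_pos: [559.7, -120.5, 37.3]
tcp_rot: [-2.094, -2.341, 0.001]
wrist_force: [0.4, 0.6, 0.4]
width: 85.7
gripper_force: 0.0
```

View pics/w15.png

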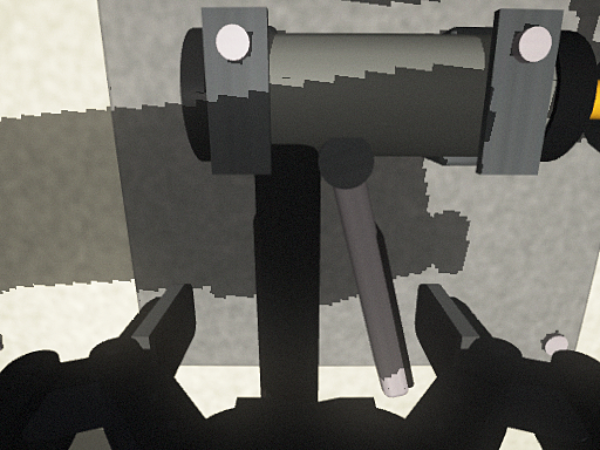

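w15: the lever at (372,290) is fully sprung back after the first stroke. I've now viewed 17 pictures, over the limit of 14, so the rest of the checking is by numbers. Retreating straight up and checking the final state.

Request:
play_rows([
  [0,0,0.015,0,0,0,1],
  [0,0,0.025,0,0,0,1],
  [0,0,0.035,0,0,0,1],
  [0,0,0.035,0,0,0,1],
  [0,0,0.035,0,0,0,1],
  [0,0,0.035,0,0,0,1],
  [0,-0.02,0.03,0,0,0,1],
  [0,-0.035,0.02,0,0,0,1],
])

```text
t: 66.33
ee_pos: [561.6, -170.9, 271.5]
tcp_rot: [2.083, 2.348, 0.006]
wrist_force: [1.4, 0.3, -0.2]
width: 85.4
gripper_force: 0.0
```

Request:
play_rows([
  [-0.01,-0.04,0,0,0,0,1],
  [-0.01,-0.04,0,0,0,0,1],
  [-0.01,-0.04,0,0,0,0,1],
  [-0.01,-0.04,0,0,0,0,1],
  [-0.01,-0.04,0,0,0,0,1],
  [0,-0.02,0,0,0,0,1],
  [0,0,0,0,0,0,1],
  [0,0,0,0,0,0,1],
])

```text
t: 67.0
ee_pos: [509.1, -396.4, 266.8]
tcp_rot: [-2.097, -2.338, -0.0]
wrist_force: [-0.1, 0.6, -0.4]
width: 84.9
gripper_force: 0.0
```

```bash
python3 - <<'E'
from m0 import *
s=bot.sense(); print(s['t'],s['ee_pos'],s['wrist_force'])
t,_=cap('top');c,_=cap('scene'); blk=lambda h,s,v:(v<45)
a=[b for b in blobs(t,blk,(220,150,255,180),40)]; b=[b for b in blobs(c,blk,(270,185,298,212),40)]
print([np.round(x[:6],1).tolist() for x in a],[np.round(x[:6],1).tolist() for x in b],proj(ct,(567.4,82.4,133)),proj(cs,(567.4,82.4,133)))
if a and b: print(tri(ct,a[0][:2],cs,b[0][:2]))
# lever colour blob vs. start: difference image around pump, board and box
t0=top; d=np.abs(t.astype(int)-t0.astype(int)).sum(2)
print('pump diff',(d[150:185,268:322]>90).sum(),'jar',(d[95:125,335:366]>90).sum(),'brush/spatula',(d[225:252,195:332]>90).sum(),'bottle',(d[100:126,168:188]>90).sum(),'caliper',(d[86:108,228:285]>90).sum())
E
```

```text
67.0 [ 509.13072244 -396.4097149   266.8427792 ] [-0.06860901  0.64731169 -0.36886012]
[[233.8, 164.5, 11.0, 10.0, 90.0, 85.0]] [[283.8, 196.5, 11.0, 9.0, 90.0, 81.5]] [233.9 164.9] [283.9 196.4]
(array([568.2,  82.1, 133.6]), np.float64(0.9))
pump diff 30 jar 0 brush/spatula 1 bottle 0 caliper 0
```

The lid is seated on centre, the bystanders haven't moved, and the robot is touching nothing, so I'm handing in.

```bash
python3 -c "
from station import bot
print(bot.job_done())"
```

```text
the job is handed in; nothing more can be done
None
```

The job is handed in at 67 s: both dry sherds are in the closed box, both washed sherds lie flat in the pot, the lid is back within about 1 mm of centre, and the pump got three full strokes (I saw the lever spring back only after the first); I viewed 17 pictures, over the limit of 14.

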